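Refill the sweet bowl on the mail-room counter

ROBOT

A 7-joint arm with a two-finger parallel gripper is mounted at the origin on the work surface. World frame = base frame: x ahead of the robot, y to its left, z up, the work surface at z = 0. Lengths are in m, angles in rad, forces in N, time in s.
With the tool pointing down it reaches from about 0.4 to 0.875 m from the base axis. Payload 19.3 kg.
Tool frame: the origin (TCP) lies at the very end of the fingers, on their centre line; the grasp point (between the pads) lies 19 mm behind it; z points along the fingers, y is the line along which they close (so a half turn about z gives the same grasp; the last joint's range is limited). The gripper opens to 85 mm and grips with 20 to 120 N. Pads are 22 mm wide; open, the fingers measure 114 mm over their backs; the gripper's body (76 mm by 85 mm) begins 54 mm behind the grasp point. The pads swing forward as they close: fully open they stand 13 mm farther back than shut.
Start: joints at [1.234, 0.521, -0.036, 1.599, 0.021, 1.021, -0.113], TCP at [0.165, -0.603, 0.231] pointing down, gripper open.
Joint ranges: [-2.91, 2.91], [-0.3, 2.13], [-1.5, 1.42], [0.17, 2.43], [-1.26, 4.41], [0.16, 1.93], [-2.52, 2.52]. Speed limits (rad/s): [1.89, 1.89, 2.39, 2.39, 3.01, 3.01, 3.01].

INTERFACE

Orientations are given as [roll, pitch, yaw] about the fixed x, y, z axes, in that order (R = Rz(yaw) Ry(pitch) Rx(roll)).
In Python, from workcell import observe, grab_frame, job_done gives the robot as it stands.
- The arm moves only by the tool move_arm, never from a script. Its argument "plan" is a list that holds one entry, the list of rows, each a list of 7 numbers: the shift along the tool's x, y, z each as a share of 0.02 m, from -1 to 1, then the turn, a rotation vector about the tool's x, y, z each as a share of 6 degrees, from -1 to 1, then the opening, from -1 (shut) to 1 (fully open). A call has exactly 10 rows; each row shifts and turns the commanded pose from where the row before left it, along the tool's axes as they then stand; what a row does not reach is not made up. A row lasts 1/10 s, in which the tool goes at most 50 mm and 8.59 degrees, less where a joint would pass 70% of its speed; a pose out of reach is approached as far as the arm can. A call with a number of a shift or a turn outside -1 to 1 is refused whole. A call with a gripper value outside its range is refused whole. The fingers move at their own pace and stop on an object; "grip_force" is the grip in N (left out, the last holds). Time passes only in rows, so rows that do not move let the fingers close, or fill a call up. It gives the time, the measured TCP pose, the force, the opening and the grip force at its end, in the units of the state.
- observe(): the state, without advancing time (a new reading comes with each control period).
- grab_frame(name): name is "scene" or "top" or "wrist"; returns a dict with "color" (480x640x3 uint8, red, green, blue), "intrinsics" (3x3 intrinsics, pixels), "position" and "orientation" of the camera in the world; the wrist camera has in their place "tool_from_camera" (4x4, takes a point from camera to tool coordinates, whose origin is the TCP and whose axes are the flange's). Camera axes: x right, y down, z forward; pixel columns grow to the right and rows downward; lengths in m; the calibration is good to about 2 mm. A picture is of the moment at which its call begins: read the wrist's pose just before it. There is no depth.
- job_done(): hands the job in; it is judged then, once.
The state is a dict: "clock": time; "qpos": joint angles; "qd": joint speeds; "joint_efforts": joint torques, N m; "position": TCP position; "tool_rot": TCP orientation; "force": force on the tool from outside, world axes, zero at the start; "moment": the same for the moment, N m; "grip_width": finger opening in m; "finger_force": force on a finger pad.
Only numpy, scipy, OpenCV 4.12 (cv2) and the standard library are available. Lean on these libraries where they do the work, as an engineer would, in place of code of your own. Each camera call takes 0.05 s, during which the arm holds its last target. There are 200 camera calls.

TASK

Pour all the sweets from the small dipper into the wooden bowl, and put the three dippers away nested in one another: the middle one in the large one and the emptied small one in the middle one, all upright and fully down. Leave the sweets in the bowl with none spilled, the bowl standing about where it is, and do not disturb the letter rack, the parcel, the bell or the stamp.

Things in the scene. Friction and masses are not known exactly. Their poses are not given: they have to be found in the camera images.
- dipper_small: The smallest of three plain steel dippers: open round cup, 54 mm tall, outside 52 mm across at the foot, 64 mm at the rim, walls 3 mm, floor 4 mm. Origin: centre of its underside, z up out of the mouth. Round handle bar 10 mm thick: from the rim's -x side up to 84 mm above the underside at x = -49 mm, then level to x = -115 mm. Starts upright, holding the seven sweets (10 g each).
- dipper_small_grip (a point): Point on the small dipper's handle bar axis, 90 mm out from the cup's axis (cup frame -90, 0, 84 mm).
- dipper_middle: The middle of three plain steel dippers: open round cup, 48 mm tall, outside 66 mm across at the foot, 80 mm at the rim, walls 3 mm, floor 4 mm. Origin: centre of its underside, z up out of the mouth. Round handle bar 10 mm thick: from the rim's -x side up to 72 mm above the underside at x = -57 mm, then level to x = -115 mm. Starts upright, empty.
- dipper_middle_grip (a point): Point on the middle dipper's handle bar axis, 90 mm out from the cup's axis (cup frame -90, 0, 72 mm).
- dipper_large: The largest of three plain steel dippers: open round cup, 42 mm tall, outside 82 mm across at the foot, 96 mm at the rim, walls 3 mm, floor 4 mm. Origin: centre of its underside, z up out of the mouth. Round handle bar 10 mm thick: from the rim's -x side up to 60 mm above the underside at x = -65 mm, then level to x = -115 mm. Starts upright, empty.
- dipper_large_grip (a point): Point on the large dipper's handle bar axis, 90 mm out from the cup's axis (cup frame -90, 0, 60 mm).
- bowl: Loose, empty dark wooden bowl, no handle, 66 mm tall, 116 mm across at the rim (its upper half is straight), 88 mm at the foot, walls 5 mm, floor 6 mm. Origin: centre of its underside, z up.
- sweet0: Butterscotch sweet, a smooth ball 18 mm across. Origin: its centre. Starts in the small dipper.
- sweet1: Butterscotch sweet, a smooth ball 18 mm across. Origin: its centre. Starts in the small dipper.
- sweet2: Butterscotch sweet, a smooth ball 18 mm across. Origin: its centre. Starts in the small dipper.
- sweet3: Butterscotch sweet, a smooth ball 18 mm across. Origin: its centre. Starts in the small dipper.
- sweet4: Butterscotch sweet, a smooth ball 18 mm across. Origin: its centre. Starts in the small dipper.
- sweet5: Butterscotch sweet, a smooth ball 18 mm across. Origin: its centre. Starts in the small dipper.
- sweet6: Butterscotch sweet, a smooth ball 18 mm across. Origin: its centre. Starts in the small dipper.
- letter_rack: White letter rack fixed to the counter in the middle of the work area, 160 mm long (x), 60 mm wide (y), with its letters 170 mm tall. Origin: centre of its underside. To be left alone.
- parcel: Small cardboard parcel, 100 (x) by 130 (y) by 70 mm tall, at the far side. Origin: centre of its underside. To be left alone.
- bell: Counter bell, 64 mm across, 46 mm tall, near the robot. Origin: centre of its underside. To be left alone.
- stamp: Rubber stamp, foot 50 by 32 mm, 58 mm tall with its wooden knob, near the robot. Origin: centre of its underside. To be left alone.
Mind the look-alikes: they are no part of the job. Leave any blue or purple look-alike of the dipper_small alone.

How it is judged:
On the way, in this order (a step that is already met when the one before it is completed fails the run):
1. the small dipper is tipped well over (more than 45 degrees) above the bowl (angle between dipper_small's own z axis and vertical above 0.79 rad and horizontal distance between dipper_small and bowl below 0.15 m and z of dipper_small in the frame of bowl above 0.066 m), for 0.1 s.
2. all seven sweets are in the bowl (horizontal distance between each of sweet0, sweet1, sweet2, sweet3, sweet4, sweet5, sweet6 and bowl below 0.053 m and z of sweet0 in the frame of bowl between 0.004 and 0.066 m and z of sweet1 in the frame of bowl between 0.004 and 0.066 m and z of sweet2 in the frame of bowl between 0.004 and 0.066 m and z of sweet3 in the frame of bowl between 0.004 and 0.066 m and z of sweet4 in the frame of bowl between 0.004 and 0.066 m and z of sweet5 in the frame of bowl between 0.004 and 0.066 m and z of sweet6 in the frame of bowl between 0.004 and 0.066 m), for 0.2 s.
At the end, for the whole second after the job is handed in: All sweets in the bowl (centres below its rim); bowl and large dipper upright on the counter; middle dipper down in the large, small down in the middle (axes within 10 mm, underside within 9 mm of the outer one's, upright within 0.12 rad); dippers and bowl at rest (all of step 2 and horizontal distance between dipper_small and dipper_middle below 0.01 m and z of dipper_small in the frame of dipper_middle between 0.001 and 0.009 m and angle between each of dipper_small, dipper_middle's own z axis and vertical below 0.12 rad and horizontal distance between dipper_middle and dipper_large below 0.01 m and z of dipper_middle in the frame of dipper_large between 0.001 and 0.009 m and angle between each of dipper_large, bowl's own z axis and vertical below 0.1 rad and height (world z) of each of dipper_large, bowl below 0.005 m and linear speed of each of dipper_small, dipper_middle, dipper_large, bowl below 0.03 m/s); the robot touches nothing.
It fails at once if the parcel is moved by more than 20 mm or tipped over (distance of parcel from where it was at the start of the episode above 0.02 m or angle between parcel's own z axis and vertical above 0.3 rad).
It fails at once if the counter bell is moved by more than 20 mm or tipped over (distance of bell from where it was at the start of the episode above 0.02 m or angle between bell's own z axis and vertical above 0.3 rad).
It fails at once if the rubber stamp is moved by more than 20 mm or tipped over (distance of stamp from where it was at the start of the episode above 0.02 m or angle between stamp's own z axis and vertical above 0.3 rad).
It fails at once if the letter rack is struck with more than 30 N (contact force between letter_rack and the arm above 30 N or contact force between letter_rack and the fingers above 30 N or contact force between letter_rack and dipper_small above 30 N or contact force between letter_rack and dipper_middle above 30 N or contact force between letter_rack and dipper_large above 30 N).
It fails at once if the bowl is moved by more than 40 mm or tipped (distance of bowl from where it was at the start of the episode above 0.04 m or angle between bowl's own z axis and vertical above 0.3 rad).
It also fails if it takes over 72 s, if anything falls off the work surface, if the arm or the gripper's body presses on something with over 40 N, if the wrist force passes 120 N, or if a joint passes its speed limit or range.

## Working session

There is one attempt and no reset: what is moved stays moved. The work goes in short steps, Python scripts to look and compute and a tool call to move; the robot and the scene stay as the last step left them, time stands still between calls to the robot, and variables do not carry over. Pictures are saved under pics/ and viewed, at most 10 in all, crops included, and the job is handed in when it is done.

Besides the shell and the picture viewer there is one more tool, called after "Request:" by a JSON object that holds its "fn" and its "kwargs". move_arm: Moves the arm, as the interface text tells. Shift numbers are shares of 0.02 m and turn numbers shares of 6 degrees, none past 1 either way. Its arguments: {"type":"object","properties":{"plan":{"type":"array"},"grip_force":{"type":"number"}},"required":["plan"]}

```bash
mkdir -p pics; ls
python3 - <<'E'
from workcell import observe, grab_frame
import cv2,numpy as np,pickle
s=observe();print({k:np.round(v,3).tolist() for k,v in s.items()})
for n in ("scene","top"):
    f=grab_frame(n);pickle.dump(f,open(f'{n}.pkl','wb'))
    cv2.imwrite(f'pics/{n}0.png',f['color'][:,:,::-1]);print(n,f['intrinsics'],f['position'],f['orientation'])
E
```

```text
pics
{'clock': 0.0, 'qpos': [1.234, 0.522, -0.036, 1.6, 0.021, 1.021, -0.113], 'qd': [-0.0, 0.001, 0.0, 0.0, -0.002, -0.002, 0.0], 'joint_efforts': [0.0, -92.713, 1.98, -36.994, 0.018, 0.008, -0.0], 'position': [0.165, -0.603, 0.231], 'tool_rot': [-3.141, 0.0, 0.267], 'force': [-0.484, -0.966, 0.184], 'moment': [-0.015, 0.021, 0.01], 'finger_force': 0.0, 'grip_width': 0.085}
scene [[565.71989571   0.         326.61446785]
 [  0.         565.71989571 243.1705177 ]
 [  0.           0.           1.        ]] [ 1.67149974 -0.59823823  1.0681905 ] [-2.22655893 -0.01049688  1.08951344]
top [[529.69910873   0.         318.95706167]
 [  0.         529.69910873 233.43174673]
 [  0.           0.           1.        ]] [0.4393628  0.01200691 1.18544923] [-3.04500538 -0.03131986 -1.54109053]
```

View pics/top0.png

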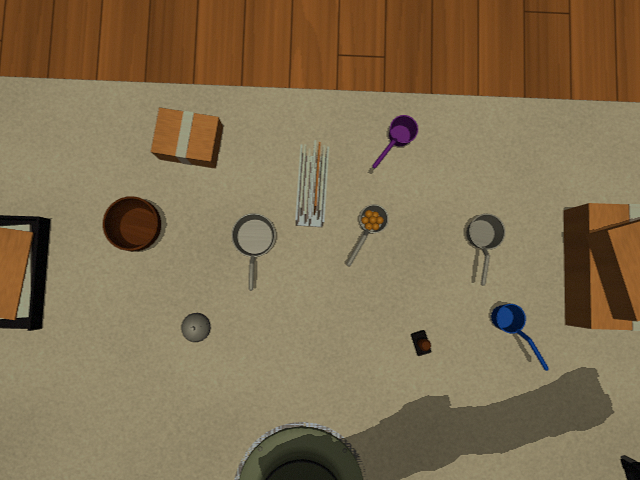

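View pics/scene0.png

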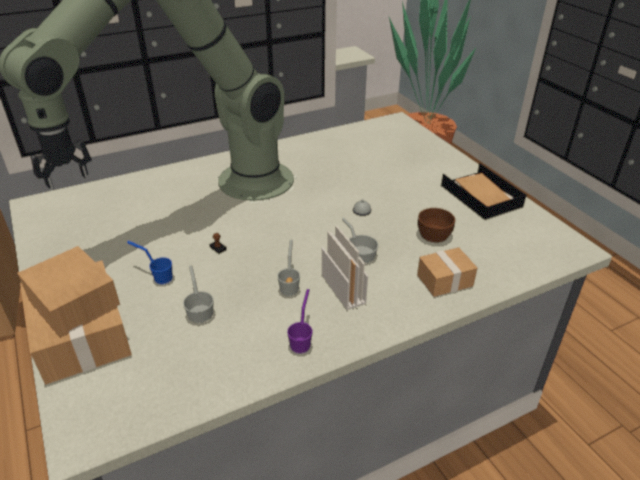

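The steel cups in the top view are small at (373,219) with the orange sweets, large at (254,235) and middle at (485,232). The bowl is at (132,223). The blue (508,318) and purple (403,130) cups are look-alikes: they are coloured and hold no sweets, so the small dipper is the steel one at (373,219). I'll confirm with an enlarged crop and measure masks.

```bash
cat > h.py <<'E'
import pickle,cv2,numpy as np
from scipy.spatial.transform import Rotation as Ro
def ray(f,uv,z):
    R=Ro.from_euler('xyz',f['orientation']).as_matrix();K=np.array(f['intrinsics'])
    d=R@np.linalg.solve(K,np.r_[uv,1.]);p=np.array(f['position']);return p+d*(z-p[2])/d[2]
def proj(f,P):
    R=Ro.from_euler('xyz',f['orientation']).as_matrix();K=np.array(f['intrinsics'])
    q=K@(R.T@(np.array(P)-f['position']));return q[:2]/q[2]
E
python3 - <<'E'
from h import *
f=pickle.load(open('top.pkl','rb'));im=f['color'][:,:,::-1].copy()
print([np.round(ray(f,u,0.05),3).tolist() for u in ((373,219),(254,235),(485,232),(132,223))])
cs=[im[y-50:y+50,x-65:x+65] for x,y in ((365,235),(254,255),(485,245),(132,223))]
cs=[cv2.resize(c,(400,300),interpolation=cv2.INTER_CUBIC) for c in cs]
cv2.imwrite('pics/crop.png',np.vstack([np.hstack(cs[:2]),np.hstack(cs[2:])]))
E
```

```text
[[0.586, -0.136, 0.05], [0.542, 0.119, 0.05], [0.565, -0.382, 0.05], [0.56, 0.38, 0.05]]
```

View pics/crop.png

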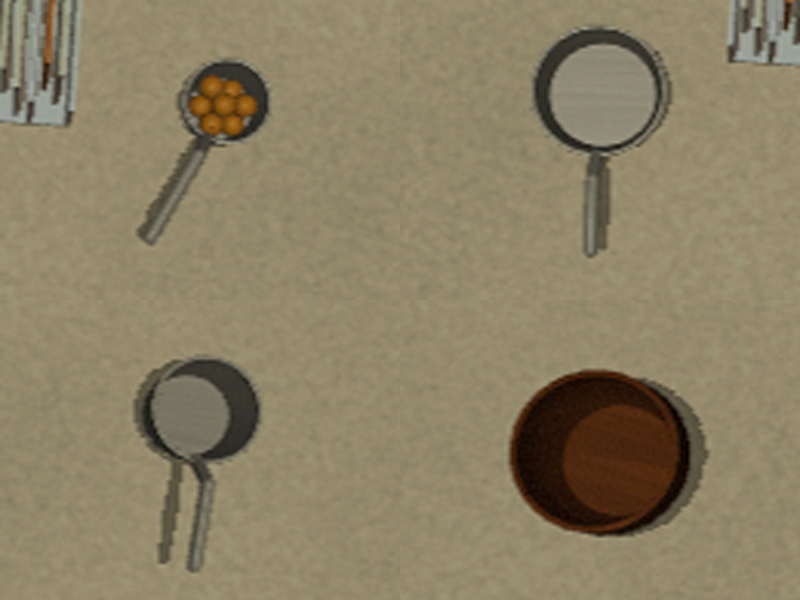

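The crop confirms that the steel cup with seven orange sweets is the small dipper (mouth near crop (226,102), handle down-left to (148,240)). The large and middle dippers are empty steel, and the bowl is dark wood. Next I'll measure them by saturation masks cast onto the rim and handle planes.

```bash
cat > meas.py <<'E'
from h import *
from scipy.optimize import least_squares
D={'small':(.054,.032,.084,.049),'middle':(.048,.040,.072,.057),'large':(.042,.048,.060,.065)}
def mask(f):
    hsv=cv2.cvtColor(f['color'],cv2.COLOR_RGB2HSV); return ((hsv[...,1]<55)*255).astype(np.uint8)
def cup(f,m,c0,h,r):
    # outer-half rim edge along rays from guess, fit centre with known radius
    C=np.array(c0);out=np.array(f['position'])[:2]
    for _ in range(4):
        pts=[]
        base=np.arctan2(*(C-out)[::-1])
        for a in base+np.radians(np.arange(-100,101,4)):
            d=np.array([np.cos(a),np.sin(a)])
            for q in np.arange(r+.010,r-.012,-.0004):
                u=proj(f,np.r_[C+q*d,h])
                if cv2.getRectSubPix(m,(1,1),tuple(np.float32(u)))[0,0]>127: pts.append(C+q*d);break
        pts=np.array(pts)
        s=least_squares(lambda c:np.hypot(*(pts-c).T)-r,C,loss='soft_l1',f_scale=.001);C=s.x
    return C,np.median(np.abs(s.fun))
def handle(f,m,C,H,x0):
    h,w=m.shape;ys,xs=np.nonzero(m);P=np.array([ray(f,(x,y),H)[:2] for x,y in zip(xs,ys) if np.hypot(*(ray(f,(x,y),H)[:2]-C))<.125])
    d=P-C;rr=np.hypot(*d.T);P=P[(rr>x0+.006)];d=P-C
    a=np.arctan2(d[:,1],d[:,0]);ref=np.median(a) if np.ptp(a)<3 else np.median(a%(2*np.pi))
    d=d[np.abs((a-ref+np.pi)%(2*np.pi)-np.pi)<.3];mean=d.mean(0);ax=np.linalg.svd(d-mean)[2][0];ax*=np.sign(ax@mean)
    return np.degrees(np.arctan2(*ax[::-1])),np.degrees(np.arctan2(*mean[::-1])),(d@ax).max(),len(d),C+mean
E
python3 - <<'E'
from meas import *
f=pickle.load(open('top.pkl','rb'));m=mask(f)
g={'small':(.586,-.136),'middle':(.565,-.382),'large':(.542,.119)}
for n,(h,r,H,x0) in D.items():
    C,e=cup(f,m,g[n],h,r);print(n,np.round(C,4),round(e,4));
    try: print(np.round(np.hstack(handle(f,m,C,H,x0)),4))
    except Exception as x: print(x)
hsv=cv2.cvtColor(f['color'],cv2.COLOR_RGB2HSV);b=((hsv[...,1]>120)&(hsv[...,2]<140)).astype(np.uint8)*255
print('bowl',cup(f,b,(.56,.38),.066,.058))
for n,uv,z in(('bell',(196,327),.046),('stamp',(422,342),.03),('parcel',(187,137),.07),('rack near end',(310,224),.05),('rack far',(313,150),.17)):print(n,np.round(ray(f,uv,z),3))
cv2.imwrite('pics/mask.png',m)
E
```

```text
small [ 0.5861 -0.1367] 0.0008
[ 1.759697e+02  8.678480e+01  3.200000e-02  2.020000e+02  5.925000e-01
 -2.170000e-02]
middle [ 0.5674 -0.3853] 0.0004
[ 1.710572e+02  1.721102e+02  1.165000e-01  9.800000e+01  4.786000e-01
 -3.730000e-01]
large [0.5433 0.1211] 0.0008
[ 1.83062e+01 -6.69017e+01  3.80000e-02  2.09000e+02  5.86700e-01
  1.94000e-02]
bowl (array([0.55765406, 0.37758279]), np.float64(0.00041591380327163363))
bell [0.344 0.233 0.046]
stamp [ 0.324 -0.251  0.03 ]
parcel [0.746 0.269 0.07 ]
rack near end [ 0.57 -0.    0.05]
rack far [ 0.702 -0.     0.17 ]
```

View pics/mask.png

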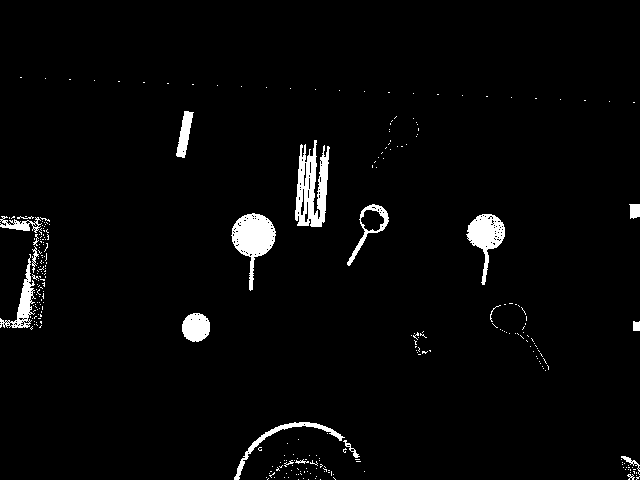

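Mask is clean: cups at (254,235), (373,219), (486,232) and the rack's stripes at (312,185), which confused the handle fits. I'll restrict those fits and identify the arm's joint convention.

Run:
```python
from meas import *
from workcell import observe
f=pickle.load(open('top.pkl','rb'));m=mask(f)
m2=m.copy();m2[:227,285:340]=0
G={'small':(.5861,-.1367),'middle':(.5674,-.3853),'large':(.5433,.1211)}
for n,(h,r,H,x0) in D.items():
    a=handle(f,m2,np.array(G[n]),H,x0);az=np.radians(a[1]);print(n,np.round(a[:4],3),'grip90',np.round(G[n]+.09*np.array([np.cos(az),np.sin(az)]),4))
s=observe();q=s['qpos'];RA=Ro.from_euler('xyz',s['tool_rot'])
for sg in(1,-1):
  for p in range(16):
    sy=[1 if p>>i&1 else -1 for i in range(1)]
    r=Ro.from_euler('ZYZYZYZ',[sg*q[0],q[1],sg*q[2],q[3],sg*q[4],q[5],sg*q[6]])
  E=(r.inv()*RA).as_matrix();print(sg,np.round(E,3).tolist())
```

```text
small [1.51559e+02 1.51393e+02 1.17000e-01 1.24000e+02] grip90 [ 0.5071 -0.0936]
middle [1.71057e+02 1.72100e+02 1.17000e-01 9.80000e+01] grip90 [ 0.4783 -0.3729]
large [ 1.79753e+02 -1.79885e+02  1.18000e-01  8.70000e+01] grip90 [0.4533 0.1209]Traceback (most recent call last):
  File "<stdin>", line 12, in <module>
  File "scipy/spatial/transform/_rotation.pyx", line 1413, in scipy.spatial.transform._rotation.Rotation.from_euler
ValueError: Expected axis specification to be a non-empty string of upto 3 characters, got ZYZYZYZ
```

```bash
cat > plan.py <<'E'
import json,sys,numpy as np
from scipy.spatial.transform import Rotation as Ro
from workcell import observe
def tooldown(xaz): # tool x azimuth deg, z down
    return Ro.from_euler('z',xaz,degrees=True)*Ro.from_euler('x',np.pi)
def go(wps,grip,start=None):
    """wps: list of (pos,Rot,nrows); straight lines; prints rows of shares in tool axes"""
    s=observe();p=np.array(s['position']);R=Ro.from_euler('xyz',s['tool_rot'])
    rows=[]
    for P,Rt,n in wps:
        P=p if P is None else np.array(P);Rt=R if Rt is None else Rt
        w=(R.inv()*Rt).as_rotvec();p0,R0=p.copy(),R
        for i in range(1,n+1):
            tp=p0+(P-p0)*i/n;tR=R0*Ro.from_rotvec(w*i/n)
            d=R.inv().apply(tp-p)/.02;a=np.degrees((R.inv()*tR).as_rotvec())/6
            r=np.round(np.r_[d,a],2);rows.append(r.tolist()+[grip])
            if abs(r).max()>1:print('OVER',r)
            p=p+R.apply(r[:3]*.02);R=R*Ro.from_rotvec(np.radians(r[3:]*6))
    while len(rows)%10:rows.append([0]*6+[grip])
    for k in range(0,len(rows),10):print(json.dumps(rows[k:k+10]).replace('.0,',',').replace(' ',''))
def st():
    s=observe();print({k:np.round(s[k],4).tolist() for k in('clock','position','tool_rot','qpos','force','grip_width','finger_force')});return s
E
python3 - <<'E'
from plan import *
s=st();q=s['qpos'];RA=Ro.from_euler('xyz',s['tool_rot'])
for sg in(1,-1):
    r=Ro.identity()
    for i,a in enumerate(q): r=r*Ro.from_euler('zyzyzyz'[i],a*(sg if i%2==0 else 1))
    print(sg,np.round((r.inv()*RA).as_matrix(),3).tolist())
go([((.4783,-.3729,.2),tooldown(-8.4),18),((.4783,-.3729,.15),tooldown(-8.4),2)],1)
E
```

```text
{'clock': 0.1, 'position': [0.1646, -0.6026, 0.2308], 'tool_rot': [-3.1406, 0.0001, 0.2667], 'qpos': [1.2338, 0.5219, -0.0363, 1.6, 0.0212, 1.0211, -0.1128], 'force': [0.4712, 0.7207, -0.2454], 'grip_width': 0.0852, 'finger_force': 0.0}
1 [[-0.509, 0.861, -0.002], [-0.861, -0.509, 0.001], [-0.001, 0.002, 1.0]]
-1 [[0.0, -1.0, 0.0], [1.0, 0.0, -0.0], [0.0, 0.0, 1.0]]
OVER [ 1.01 -0.39  0.09 -0.    0.    0.22]
OVER [-0.   -0.    1.25  0.    0.   -0.  ]
OVER [-0.   -0.    1.25  0.    0.   -0.  ]
[[1.01,-0.39,0.09,-0,0,0.22,1],[1,-0.4,0.08,-0,0,0.22,1],[0.99,-0.44,0.09,-0,0,0.22,1],[0.98,-0.45,0.08,-0,0,0.22,1],[0.97,-0.48,0.09,-0,0,0.22,1],[0.95,-0.5,0.09,-0,0,0.22,1],[0.95,-0.52,0.08,-0,0,0.21,1],[0.93,-0.54,0.09,-0,0,0.22,1],[0.93,-0.56,0.08,-0,0,0.22,1],[0.9,-0.59,0.09,-0.01,0,0.22,1]]
[[0.9,-0.6,0.08,0,0,0.22,1],[0.88,-0.63,0.09,0,0,0.22,1],[0.87,-0.64,0.08,0,0,0.22,1],[0.85,-0.67,0.09,0,0,0.22,1],[0.83,-0.68,0.08,0,0,0.22,1],[0.82,-0.71,0.09,0,0,0.22,1],[0.8,-0.72,0.08,0,0,0.22,1],[0.79,-0.74,0.09,0,0,0.22,1],[-0,-0,1.25,0,0,-0,1],[-0,-0,1.25,0,0,-0,1]]
```

Request:
{"fn": "move_arm", "kwargs": {"plan": [[[1,-0.39,0.09,0,0,0.22,1],[1,-0.4,0.08,0,0,0.22,1],[0.99,-0.44,0.09,0,0,0.22,1],[0.98,-0.45,0.08,0,0,0.22,1],[0.97,-0.48,0.09,0,0,0.22,1],[0.95,-0.5,0.09,0,0,0.22,1],[0.95,-0.52,0.08,0,0,0.21,1],[0.93,-0.54,0.09,0,0,0.22,1],[0.93,-0.56,0.08,0,0,0.22,1],[0.9,-0.59,0.09,0,0,0.22,1]]], "grip_force": 80}}

```text
clock: 1.1
position: [0.3393, -0.4746, 0.2138]
tool_rot: [-3.141, 0.0, 0.036]
force: [0.3, -1.2, -0.5]
grip_width: 0.0856
finger_force: 0.0
```

Request:
{"fn": "move_arm", "kwargs": {"plan": [[[0.9,-0.6,0.08,0,0,0.22,1],[0.88,-0.63,0.09,0,0,0.22,1],[0.87,-0.64,0.08,0,0,0.22,1],[0.85,-0.67,0.09,0,0,0.22,1],[0.83,-0.68,0.08,0,0,0.22,1],[0.82,-0.71,0.09,0,0,0.22,1],[0.8,-0.72,0.08,0,0,0.22,1],[0.79,-0.74,0.09,0,0,0.22,1],[0,0,1,0,0,0,1],[0,0,1,0,0,0,1]]]}}

```text
clock: 2.1
position: [0.4789, -0.3726, 0.1599]
tool_rot: [3.142, -0.0, -0.146]
force: [0.5, -0.3, 0.3]
grip_width: 0.0859
finger_force: 0.0
```

Request:
{"fn": "move_arm", "kwargs": {"plan": [[[0,0,0.9,0,0,0,1],[0,0,0.9,0,0,0,1],[0,0,0.9,0,0,0,1],[0,0,0.9,0,0,0,1],[0,0,0.9,0,0,0,1],[0,0,0.85,0,0,0,1],[0,0,0,0,0,0,-1],[0,0,0,0,0,0,-1],[0,0,0,0,0,0,-1],[0,0,0,0,0,0,-1]]], "grip_force": 80}}

```text
clock: 3.1
position: [0.4786, -0.3735, 0.0544]
tool_rot: [3.141, -0.001, -0.147]
force: [0.6, -0.1, -0.1]
grip_width: 0.0284
finger_force: 0.0
```

Run:
```python
from plan import *
s=st()
def parts(q):
    r=Ro.identity();o=[np.array([0,0,1.])]
    for i,a in enumerate(q):
        r=r*Ro.from_euler('zyzyzyz'[i],a*(-1 if i%2==0 else 1))
        if i in(1,3,6):o.append(r.apply([0,0,1]))
    return np.array(o).T
A=np.vstack([parts([1.2338,.5219,-.0363,1.6,.0212,1.0211,-.1128]),parts(s['qpos'])])
b=np.r_[.1646,-.6026,.2308,s['position']]
x=np.linalg.lstsq(A,b,rcond=None);print(x[0],A@x[0]-b)
```

```text
{'clock': 3.1, 'position': [0.4786, -0.3735, 0.0544], 'tool_rot': [3.1411, -0.0011, -0.1469], 'qpos': [0.5697, 0.7219, -0.0068, 1.7719, 0.0075, 0.6466, -1.1591], 'force': [0.6082, -0.121, -0.0569], 'grip_width': 0.0284, 'finger_force': 0.0}
[-49.62691312   0.84474784   0.17877209 -49.20442389] [ 0.04843043  0.01643161 -0.01457676  0.03348818  0.04822738  0.01457676]
```

Request:
{"fn": "move_arm", "kwargs": {"plan": [[[0,0,0,0,0,0,-1],[0,0,0,0,0,0,-1],[0,0,0,0,0,0,-1],[0,0,0,0,0,0,-1],[0,0,-0.3,0,0,0,-1],[0,0,-0.6,0,0,0,-1],[0,0,-1,0,0,0,-1],[0,0,-1,0,0,0,-1],[0,0,-1,0,0,0,-1],[0,0,-1,0,0,0,-1]]]}}

```text
clock: 4.1
position: [0.4783, -0.3731, 0.1532]
tool_rot: [3.142, -0.0, -0.147]
force: [0.2, -0.0, -1.9]
grip_width: 0.0074
finger_force: 78.0
```

Run:
```python
from plan import *
st()
go([((.478,-.372,.26),None,6),((.4855,.0522,.26),tooldown(50),24)],-1)
```

```text
{'clock': 4.1, 'position': [0.4783, -0.3731, 0.1532], 'tool_rot': [3.1415, -0.0004, -0.1467], 'qpos': [0.5666, 0.5819, -0.0024, 1.7226, 0.0017, 0.8367, -1.1541], 'force': [0.1618, -0.0471, -1.8941], 'grip_width': 0.0074, 'finger_force': 77.9704}
[[-0,-0.01,-0.89,0,0,0,-1],[-0.01,-0.01,-0.89,0,0,0,-1],[-0,-0.01,-0.89,0,0,0,-1],[-0,-0.01,-0.89,0,0,0,-1],[-0.01,-0,-0.89,0,0,0,-1],[-0,-0.01,-0.89,0,0,0,-1],[-0.11,-0.88,-0,0,-0,-0.41,-1],[-0.08,-0.88,-0,0,-0,-0.4,-1],[-0.04,-0.88,-0,0,-0,-0.41,-1],[-0,-0.88,-0,0,-0,-0.4,-1]]
[[0.04,-0.89,-0,0,-0,-0.41,-1],[0.07,-0.88,-0,0,-0,-0.4,-1],[0.11,-0.88,-0,0,-0,-0.41,-1],[0.15,-0.87,-0,0,-0,-0.4,-1],[0.18,-0.86,-0,0,-0,-0.41,-1],[0.22,-0.86,-0,0,-0,-0.41,-1],[0.26,-0.84,-0,0,-0,-0.4,-1],[0.3,-0.84,-0,0,-0,-0.41,-1],[0.32,-0.82,-0,0,-0,-0.4,-1],[0.37,-0.8,-0,0,-0,-0.41,-1]]
[[0.39,-0.79,-0,0,-0,-0.4,-1],[0.43,-0.78,-0,0,-0,-0.41,-1],[0.47,-0.75,-0,0,-0,-0.41,-1],[0.49,-0.73,-0,0,-0,-0.4,-1],[0.53,-0.71,-0,0,-0,-0.41,-1],[0.55,-0.69,-0,0,-0,-0.4,-1],[0.58,-0.67,-0,0,-0,-0.41,-1],[0.61,-0.64,-0,0,-0,-0.4,-1],[0.64,-0.61,-0,0,-0,-0.41,-1],[0.66,-0.58,-0,0,-0,-0.4,-1]]
```

Request:
{"fn": "move_arm", "kwargs": {"plan": [[[0,-0.01,-0.89,0,0,0,-1],[-0.01,-0.01,-0.89,0,0,0,-1],[0,-0.01,-0.89,0,0,0,-1],[0,-0.01,-0.89,0,0,0,-1],[-0.01,0,-0.89,0,0,0,-1],[0,-0.01,-0.89,0,0,0,-1],[-0.11,-0.88,0,0,0,-0.41,-1],[-0.08,-0.88,0,0,0,-0.4,-1],[-0.04,-0.88,0,0,0,-0.41,-1],[0,-0.88,0,0,0,-0.4,-1]]]}}

```text
clock: 5.1
position: [0.4791, -0.2995, 0.258]
tool_rot: [-3.141, 0.001, 0.027]
force: [0.4, -0.8, -2.0]
grip_width: 0.0072
finger_force: 78.0
```

Request:
{"fn": "move_arm", "kwargs": {"plan": [[[0.04,-0.89,0,0,0,-0.41,-1],[0.07,-0.88,0,0,0,-0.4,-1],[0.11,-0.88,0,0,0,-0.41,-1],[0.15,-0.87,0,0,0,-0.4,-1],[0.18,-0.86,0,0,0,-0.41,-1],[0.22,-0.86,0,0,0,-0.41,-1],[0.26,-0.84,0,0,0,-0.4,-1],[0.3,-0.84,0,0,0,-0.41,-1],[0.32,-0.82,0,0,0,-0.4,-1],[0.37,-0.8,0,0,0,-0.41,-1]]]}}

```text
clock: 6.1
position: [0.4825, -0.1233, 0.2583]
tool_rot: [3.142, 0.0, 0.451]
force: [0.2, -0.5, -1.5]
grip_width: 0.0073
finger_force: 78.0
```

Request:
{"fn": "move_arm", "kwargs": {"plan": [[[0.39,-0.79,0,0,0,-0.4,-1],[0.43,-0.78,0,0,0,-0.41,-1],[0.47,-0.75,0,0,0,-0.41,-1],[0.49,-0.73,0,0,0,-0.4,-1],[0.53,-0.71,0,0,0,-0.41,-1],[0.55,-0.69,0,0,0,-0.4,-1],[0.58,-0.67,0,0,0,-0.41,-1],[0.61,-0.64,0,0,0,-0.4,-1],[0.64,-0.61,0,0,0,-0.41,-1],[0.66,-0.58,0,0,0,-0.4,-1]]]}}

```text
clock: 7.1
position: [0.4856, 0.0534, 0.2583]
tool_rot: [3.142, -0.0, 0.876]
force: [0.2, -0.2, -2.9]
grip_width: 0.0074
finger_force: 78.1
```

Run:
```python
from plan import *
from workcell import grab_frame
import cv2
st()
a=grab_frame('top')['color'][:,:,::-1];w=grab_frame('wrist');print(w['tool_from_camera'])
cv2.imwrite('pics/p1.png',np.hstack([cv2.resize(a[150:330,170:410],(400,300)),cv2.resize(w['color'][:,:,::-1],(400,300))]))
go([((.4855,.0522,.125),tooldown(50),7)],-1)
```

```text
{'clock': 7.1, 'position': [0.4856, 0.0534, 0.2583], 'tool_rot': [3.1416, -0.0001, 0.8756], 'qpos': [0.0769, 0.2912, -0.3787, 1.9032, 0.1289, 0.9707, -1.0555], 'force': [0.227, -0.1884, -2.8747], 'grip_width': 0.0074, 'finger_force': 78.0771}
[[ 5.22490655e-04 -9.58808505e-01 -2.84052773e-01  7.26197042e-02]
 [ 9.99998588e-01  9.54631703e-04 -1.38290880e-03  2.47976353e-04]
 [ 1.59711050e-03 -2.84051649e-01  9.58807650e-01 -1.43363003e-01]
 [ 0.00000000e+00  0.00000000e+00  0.00000000e+00  1.00000000e+00]]
[[-0.02,0.01,0.95,-0,-0,0.01,-1],[-0.01,0.01,0.95,-0,-0,0,-1],[-0.02,0.02,0.96,-0,-0,0.01,-1],[-0.01,0.01,0.95,-0,-0,0.01,-1],[-0.02,0.01,0.95,-0,-0.01,0.01,-1],[-0.02,0.01,0.95,-0,0,0,-1],[-0.01,0.02,0.96,-0,0,0.01,-1],[0,0,0,0,0,0,-1],[0,0,0,0,0,0,-1],[0,0,0,0,0,0,-1]]
```

View pics/p1.png

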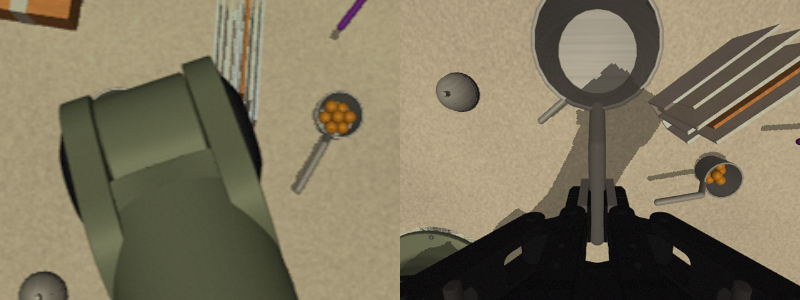

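Picture: the wrist view (right half) shows the held middle cup, rim spanning crop columns 531–663 with its bar straight along the tool, the large dipper's handle at (553,110) behind it, and the rack and small dipper to the right. I'll cast the rim points into the tool frame.

Run:
```python
from plan import *
from workcell import grab_frame
import cv2,pickle
from scipy.optimize import least_squares
w=grab_frame('wrist');pickle.dump(w,open('w1.pkl','wb'))
K=w['intrinsics'];T=w['tool_from_camera'];print(K[0,0],K[0,2],K[1,2])
hsv=cv2.cvtColor(w['color'],cv2.COLOR_RGB2HSV);g=cv2.cvtColor(w['color'],cv2.COLOR_RGB2GRAY)
m=((hsv[...,1]<60)*255).astype(np.uint8)
def cast(u,v,z):
    d=T[:3,:3]@np.linalg.solve(K,[u,v,1]);o=T[:3,3];return o+d*(z-o[2])/d[2]
# outermost steel pixel per row from the cup middle, rows 0..150
P=[]
for v in range(5,150,5):
    row=m[v]>0
    l=315
    xs=np.flatnonzero(~row[:315-60]);xr=np.flatnonzero(~row[315+60:])
    if len(xs) and len(xr):
        L=xs[-1]+1;R=315+60+xr[0]-1;P+= [(L,v),(R,v)]
P=np.array(P);print(P[::4].tolist())
Q=np.array([cast(u,v,.005)[:2] for u,v in P])
s=least_squares(lambda c:np.hypot(*(Q-c[:2]).T)-c[2],[.09,0,.04],loss='soft_l1',f_scale=.0005);print(s.x,np.median(abs(s.fun)))
s=least_squares(lambda c:np.hypot(*(Q-c[:2]).T)-.04,[.09,0],loss='soft_l1',f_scale=.0005);print(s.x,np.median(abs(s.fun)))
```

```text
374.2119747433712 315.2445939360419 237.63403755532988
[[223, 5], [218, 15], [215, 25], [212, 35], [210, 45], [209, 55], [210, 65], [210, 75], [242, 85], [214, 95], [217, 105], [221, 115], [227, 125], [233, 135], [242, 145]]
[9.22891358e-02 2.12920613e-05 3.86284563e-02] 0.0001082235892829915
[9.41856762e-02 4.54424718e-06] 0.0013269674424780248
```

Run:
```python
from plan import *
go([((.4848,.0514,.105),tooldown(50),8),((.4848,.0514,.081),tooldown(50),2),((.4848,.0514,.060),tooldown(50),7)],-1)
```

```text
[[-0.01,0,0.96,-0,-0,0,-1],[-0.02,0.01,0.96,-0,-0,0.01,-1],[-0.01,0,0.95,-0,-0,-0,-1],[-0.01,0.01,0.96,-0,-0,0,-1],[-0.01,0,0.96,-0,-0,0,-1],[-0.02,0.01,0.96,-0,-0,0.01,-1],[-0.01,0,0.95,-0,-0,0,-1],[-0.01,0.01,0.96,-0,-0,0,-1],[-0,-0,0.6,-0,-0,0,-1],[-0,-0,0.6,-0,-0,0,-1]]
[[-0,-0,0.15,-0,-0,0,-1],[-0,-0,0.15,-0,-0,0,-1],[-0,-0,0.15,-0,-0,0,-1],[-0,-0,0.15,-0,-0,0,-1],[-0,-0,0.15,-0,-0,0,-1],[-0,-0,0.15,-0,-0,0,-1],[-0,-0,0.15,-0,-0,0,-1],[0,0,0,0,0,0,-1],[0,0,0,0,0,0,-1],[0,0,0,0,0,0,-1]]
```

Request:
{"fn": "move_arm", "kwargs": {"plan": [[[-0.01,0,0.96,0,0,0,-1],[-0.02,0.01,0.96,0,0,0.01,-1],[-0.01,0,0.95,0,0,0,-1],[-0.01,0.01,0.96,0,0,0,-1],[-0.01,0,0.96,0,0,0,-1],[-0.02,0.01,0.96,0,0,0.01,-1],[-0.01,0,0.95,0,0,0,-1],[-0.01,0.01,0.96,0,0,0,-1],[0,0,0.5,0,0,0,-1],[0,0,0.4,0,0,0,-1]]]}}

```text
clock: 8.25
position: [0.4849, 0.0497, 0.0865]
tool_rot: [-3.141, 0.0, 0.87]
force: [0.0, 0.9, -2.3]
grip_width: 0.0074
finger_force: 78.1
```

Request:
{"fn": "move_arm", "kwargs": {"plan": [[[0,0,0.15,0,0,0,-1],[0,0,0.15,0,0,0,-1],[0,0,0.15,0,0,0,-1],[0,0,0.15,0,0,0,-1],[0,0,0.15,0,0,0,-1],[0,0,0.15,0,0,0,-1],[0,0,0.15,0,0,0,-1],[0,0,0,0,0,0,-1],[0,0,0,0,0,0,-1],[0,0,0,0,0,0,-1]]]}}

```text
clock: 9.25
position: [0.485, 0.0499, 0.0662]
tool_rot: [3.142, -0.0, 0.87]
force: [0.7, -1.1, -2.6]
grip_width: 0.0073
finger_force: 78.1
```

Request:
{"fn": "move_arm", "kwargs": {"plan": [[[0.03,-0.02,0.1,0,0,0,-1],[0.03,-0.02,0.1,0,0,0,-1],[0,0,0.1,0,0,0,-1],[0,0,0.08,0,0,0,-1],[0,0,0,0,0,0,-1],[0,0,0,0,0,0,1],[0,0,0,0,0,0,1],[0,0,0,0,0,0,1],[0,0,0,0,0,0,1],[0,0,0,0,0,0,1]]]}}

```text
clock: 10.25
position: [0.4851, 0.0513, 0.0585]
tool_rot: [3.142, -0.0, 0.87]
force: [-0.4, -0.0, 0.5]
grip_width: 0.0789
finger_force: 0.0
```

Run:
```python
from plan import *
st()
# rise, then over to the small dipper: handle az 151.4, grip point
go([((.4848,.0514,.14),None,4),((.495,-.02,.20),tooldown(20),6),((.5071,-.0936,.16),tooldown(-28.6),9)],1)
```

```text
{'clock': 10.25, 'position': [0.4851, 0.0513, 0.0585], 'tool_rot': [3.1415, -0.0001, 0.8699], 'qpos': [-0.0209, 0.5952, -0.2716, 2.0732, 0.3124, 0.5112, -1.223], 'force': [-0.3577, -0.01, 0.5311], 'grip_width': 0.0789, 'finger_force': 0.0}
OVER [-0.   -0.   -1.02  0.    0.    0.  ]
OVER [-0.   -0.01 -1.02  0.    0.    0.  ]
OVER [-0.01 -0.   -1.02  0.    0.    0.  ]
OVER [ 0.   -0.   -1.01  0.    0.    0.  ]
[[-0,-0,-1.02,0,0,0,1],[-0,-0.01,-1.02,0,0,0,1],[-0.01,-0,-1.02,0,0,0,1],[0,-0,-1.01,0,0,0,1],[-0.4,0.45,-0.5,0,-0,0.83,1],[-0.36,0.48,-0.5,0,-0,0.83,1],[-0.31,0.51,-0.5,0,-0,0.83,1],[-0.27,0.54,-0.5,0,-0,0.83,1],[-0.23,0.55,-0.5,0,-0,0.82,1],[-0.17,0.58,-0.5,-0,-0,0.83,1]]
[[-0.08,0.41,0.22,-0,-0,0.9,1],[-0.04,0.41,0.22,-0,-0,0.9,1],[0,0.41,0.23,-0,-0,0.9,1],[0.04,0.41,0.22,-0,-0,0.9,1],[0.08,0.41,0.22,-0,-0,0.9,1],[0.12,0.4,0.22,-0,-0,0.9,1],[0.15,0.38,0.22,-0,-0,0.9,1],[0.19,0.37,0.22,-0,-0,0.9,1],[0.22,0.35,0.23,-0,-0,0.9,1],[0,0,0,0,0,0,1]]
```

Request:
{"fn": "move_arm", "kwargs": {"plan": [[[0,0,-1,0,0,0,1],[0,-0.01,-1,0,0,0,1],[-0.01,0,-1,0,0,0,1],[0,0,-1,0,0,0,1],[-0.4,0.45,-0.5,0,0,0.83,1],[-0.36,0.48,-0.5,0,0,0.83,1],[-0.31,0.51,-0.5,0,0,0.83,1],[-0.27,0.54,-0.5,0,0,0.83,1],[-0.23,0.55,-0.5,0,0,0.82,1],[-0.17,0.58,-0.5,0,0,0.83,1]]]}}

```text
clock: 11.25
position: [0.495, -0.0205, 0.199]
tool_rot: [-3.142, -0.0, 0.346]
force: [-0.1, -0.4, -0.1]
grip_width: 0.0853
finger_force: 0.0
```

Request:
{"fn": "move_arm", "kwargs": {"plan": [[[-0.08,0.41,0.22,0,0,0.9,1],[-0.04,0.41,0.22,0,0,0.9,1],[0,0.41,0.23,0,0,0.9,1],[0.04,0.41,0.22,0,0,0.9,1],[0.08,0.41,0.22,0,0,0.9,1],[0.12,0.4,0.22,0,0,0.9,1],[0.15,0.38,0.22,0,0,0.9,1],[0.19,0.37,0.22,0,0,0.9,1],[0.22,0.35,0.23,0,0,0.9,1],[0,0,0,0,0,0,1]]]}}

```text
clock: 12.25
position: [0.5067, -0.0943, 0.158]
tool_rot: [3.141, 0.001, -0.502]
force: [-0.2, -0.2, -0.1]
grip_width: 0.085
finger_force: 0.0
```

Run:
```python
from meas import *
from plan import *
from workcell import grab_frame
st()
f=grab_frame('top');pickle.dump(f,open('top2.pkl','wb'));w=grab_frame('wrist')['color'][:,:,::-1]
a=f['color'][:,:,::-1]
cv2.imwrite('pics/p2.png',np.hstack([cv2.resize(a[190:310,180:340],(400,300),interpolation=cv2.INTER_CUBIC),cv2.resize(w,(400,300))]))
```

```text
{'clock': 12.25, 'position': [0.5067, -0.0943, 0.158], 'tool_rot': [3.1408, 0.0006, -0.5016], 'qpos': [0.0612, 0.4487, 0.0098, 1.9571, -0.0057, 0.7367, -1.998], 'force': [-0.166, -0.184, -0.1031], 'grip_width': 0.085, 'finger_force': 0.0}
```

View pics/p2.png

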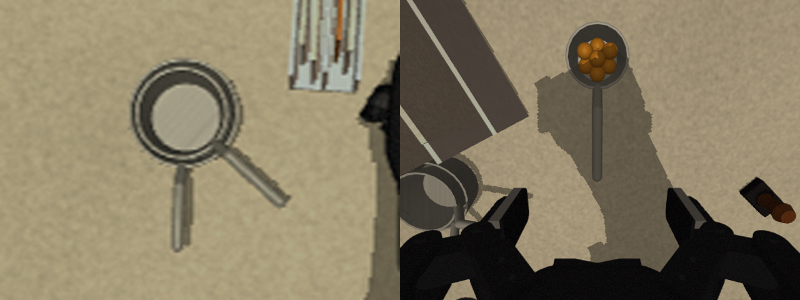

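The left half shows the middle cup concentric in the large one (crop (187,113)), handles 50° apart. The right half shows the small dipper's bar centred between the fingers at column 597. Grasp it.

Request:
{"fn": "move_arm", "kwargs": {"plan": [[[0,0,0.93,0,0,0,1],[0,0,0.93,0,0,0,1],[0,0,0.93,0,0,0,1],[0,0,0.93,0,0,0,1],[0,0,0.93,0,0,0,1],[0,0,0,0,0,0,-1],[0,0,0,0,0,0,-1],[0,0,0,0,0,0,-1],[0,0,0,0,0,0,-1],[0,0,0,0,0,0,-1]]], "grip_force": 110}}

```text
clock: 13.35
position: [0.5074, -0.0936, 0.0662]
tool_rot: [-3.141, -0.001, -0.499]
force: [-0.0, 0.4, 0.4]
grip_width: 0.0121
finger_force: 0.0
```

Request:
{"fn": "move_arm", "kwargs": {"plan": [[[0,0,0,0,0,0,-1],[0,0,0,0,0,0,-1],[0,0,0,0,0,0,-1],[0,0,-0.2,0,0,0,-1],[0,0,-0.4,0,0,0,-1],[0,0,-0.6,0,0,0,-1],[0,0,-0.8,0,0,0,-1],[0,0,-0.9,0,0,0,-1],[0,0,-0.9,0,0,0,-1],[0,0,-0.9,0,0,0,-1]]]}}

```text
clock: 14.35
position: [0.507, -0.0936, 0.1612]
tool_rot: [-3.141, -0.001, -0.499]
force: [-0.2, 0.2, -2.9]
grip_width: 0.0063
finger_force: 107.4
```

Run:
```python
from plan import *
st()
go([((.5067,-.0943,.28),None,8),((.505,-.085,.28),tooldown(-27),2)],-1)
```

```text
{'clock': 14.35, 'position': [0.507, -0.0936, 0.1612], 'tool_rot': [-3.1413, -0.0006, -0.4988], 'qpos': [0.0608, 0.4434, 0.0089, 1.9553, -0.0056, 0.7423, -1.9967], 'force': [-0.176, 0.2345, -2.8567], 'grip_width': 0.0063, 'finger_force': 107.4448}
[[0,0,-0.74,0,0,0,-1],[0,0.01,-0.74,0,0,0,-1],[0,0,-0.75,0,0,0,-1],[0,0.01,-0.74,0,0,0,-1],[0,0,-0.74,0,0,0,-1],[0.01,0.01,-0.74,0,0,0,-1],[-0,0,-0.75,0,0,0,-1],[-0,0.01,-0.74,0,0,0,-1],[-0.15,-0.19,0,-0,-0,-0.13,-1],[-0.15,-0.18,0,-0,-0.01,-0.13,-1]]
```

Request:
{"fn": "move_arm", "kwargs": {"plan": [[[0,0,-0.74,0,0,0,-1],[0,0,-0.74,0,0,0,-1],[0,0,-0.75,0,0,0,-1],[0,0,-0.74,0,0,0,-1],[0,0,-0.74,0,0,0,-1],[0,0,-0.74,0,0,0,-1],[0,0,-0.7,0,0,0,-1],[0,0,-0.5,0,0,0,-1],[-0.1,-0.19,-0.3,0,0,-0.13,-1],[-0.2,-0.4,0,0,0,-0.25,-1]]]}}

```text
clock: 15.35
position: [0.5074, -0.0803, 0.2792]
tool_rot: [-3.141, -0.001, -0.458]
force: [0.7, 0.3, -3.2]
grip_width: 0.0065
finger_force: 107.5
```

Run:
```python
from plan import *
st()
go([((.4807,.30,.285),tooldown(31),23),((.4787,.3337,.27),tooldown(34.1),4),((.4787,.3337,.22),None,3)],-1)
```

```text
{'clock': 15.35, 'position': [0.5074, -0.0803, 0.2792], 'tool_rot': [-3.1413, -0.001, -0.4583], 'qpos': [0.0377, 0.2905, 0.0047, 1.8327, -0.0015, 1.0173, -1.9861], 'force': [0.71, 0.3493, -3.2364], 'grip_width': 0.0065, 'finger_force': 107.4938}
[[-0.42,-0.72,-0.01,0,-0,-0.41,-1],[-0.38,-0.73,-0.02,0,-0,-0.42,-1],[-0.36,-0.75,-0.01,0,-0,-0.41,-1],[-0.32,-0.76,-0.01,0,-0,-0.42,-1],[-0.29,-0.78,-0.01,0,-0,-0.41,-1],[-0.25,-0.79,-0.02,0,-0,-0.42,-1],[-0.22,-0.8,-0.01,0,-0,-0.41,-1],[-0.19,-0.8,-0.01,0,-0,-0.42,-1],[-0.14,-0.82,-0.01,0,-0,-0.41,-1],[-0.12,-0.82,-0.02,0,-0,-0.42,-1]]
[[-0.08,-0.83,-0.01,0,-0,-0.41,-1],[-0.04,-0.82,-0.01,0,-0,-0.42,-1],[-0,-0.83,-0.02,0,-0.01,-0.41,-1],[0.03,-0.83,-0.01,0,0,-0.42,-1],[0.06,-0.83,-0.01,0,0,-0.41,-1],[0.11,-0.82,-0.01,0,0,-0.42,-1],[0.13,-0.82,-0.02,0,0,-0.41,-1],[0.18,-0.81,-0.01,0,0,-0.42,-1],[0.2,-0.8,-0.01,0,0,-0.41,-1],[0.25,-0.79,-0.01,0,0,-0.42,-1]]
[[0.27,-0.78,-0.02,0,0,-0.41,-1],[0.31,-0.77,-0.01,0,0,-0.42,-1],[0.35,-0.75,-0.01,0,0,-0.41,-1],[0.19,-0.38,0.19,0,0,-0.13,-1],[0.2,-0.37,0.18,0,0,-0.13,-1],[0.21,-0.37,0.19,0,0,-0.13,-1],[0.21,-0.36,0.19,0,0,-0.13,-1],[0,-0,0.83,0,0,0,-1],[0,-0,0.83,0,0,0,-1],[0,-0,0.84,0,0,0,-1]]
```

Request:
{"fn": "move_arm", "kwargs": {"plan": [[[-0.42,-0.72,-0.01,0,0,-0.41,-1],[-0.38,-0.73,-0.02,0,0,-0.42,-1],[-0.36,-0.75,-0.01,0,0,-0.41,-1],[-0.32,-0.76,-0.01,0,0,-0.42,-1],[-0.29,-0.78,-0.01,0,0,-0.41,-1],[-0.25,-0.79,-0.02,0,0,-0.42,-1],[-0.22,-0.8,-0.01,0,0,-0.41,-1],[-0.19,-0.8,-0.01,0,0,-0.42,-1],[-0.14,-0.82,-0.01,0,0,-0.41,-1],[-0.12,-0.82,-0.02,0,0,-0.42,-1]]]}}

```text
clock: 16.35
position: [0.4956, 0.0864, 0.2811]
tool_rot: [-3.142, 0.0, -0.021]
force: [0.9, -1.0, -2.7]
grip_width: 0.0066
finger_force: 107.6
```

Request:
{"fn": "move_arm", "kwargs": {"plan": [[[-0.08,-0.83,-0.01,0,0,-0.41,-1],[-0.04,-0.82,-0.01,0,0,-0.42,-1],[0,-0.83,-0.02,0,0,-0.41,-1],[0.03,-0.83,-0.01,0,0,-0.42,-1],[0.06,-0.83,-0.01,0,0,-0.41,-1],[0.11,-0.82,-0.01,0,0,-0.42,-1],[0.13,-0.82,-0.02,0,0,-0.41,-1],[0.18,-0.81,-0.01,0,0,-0.42,-1],[0.2,-0.8,-0.01,0,0,-0.41,-1],[0.25,-0.79,-0.01,0,0,-0.42,-1]]]}}

```text
clock: 17.35
position: [0.4843, 0.2517, 0.2835]
tool_rot: [-3.142, 0.0, 0.414]
force: [0.5, 0.3, -2.0]
grip_width: 0.0066
finger_force: 107.6
```

Request:
{"fn": "move_arm", "kwargs": {"plan": [[[0.27,-0.78,-0.02,0,0,-0.41,-1],[0.31,-0.77,-0.01,0,0,-0.42,-1],[0.35,-0.65,-0.01,0,0,-0.41,-1],[0.19,-0.42,0.19,0,0,-0.13,-1],[0.2,-0.4,0.18,0,0,-0.13,-1],[0.21,-0.37,0.19,0,0,-0.13,-1],[0.21,-0.3,0.19,0,0,-0.13,-1],[0,0,0.6,0,0,0,-1],[0,0,0.8,0,0,0,-1],[0,0,0.8,0,0,0,-1]]]}}

```text
clock: 18.35
position: [0.4799, 0.3315, 0.224]
tool_rot: [3.141, 0.0, 0.594]
force: [0.6, 0.1, -1.7]
grip_width: 0.0064
finger_force: 107.7
```

Run:
```python
from plan import *
from workcell import grab_frame
import cv2,pickle
from meas import mask
s=st()
w=grab_frame('wrist')
cv2.imwrite('pics/p3.png',w['color'][:,:,::-1]);pickle.dump((w,s),open('w3.pkl','wb'))
```

```text
{'clock': 18.35, 'position': [0.4799, 0.3315, 0.224], 'tool_rot': [3.1413, 0.0003, 0.5939], 'qpos': [-0.4614, 0.48, -0.3432, 1.7086, 0.1878, 0.9858, -1.8499], 'force': [0.5603, 0.1328, -1.7317], 'grip_width': 0.0064, 'finger_force': 107.6563}
```

View pics/p3.png

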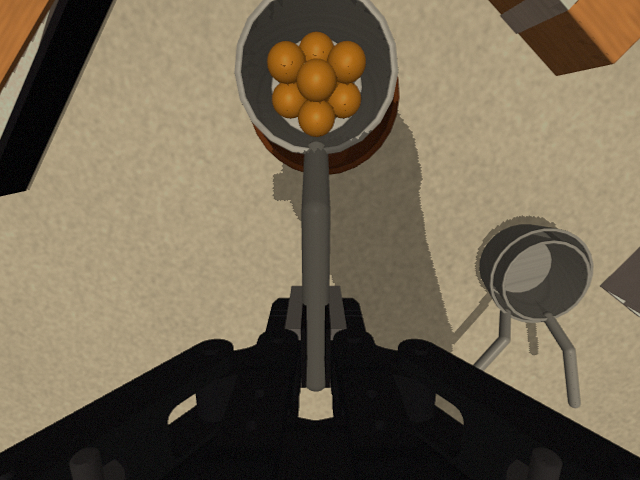

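The seven sweets sit in the cup (mouth near (316,75)), with the bowl rim right beneath it. I'll check the wrist joints for the tilt.

```bash
cat > wr.py <<'E'
from plan import *
def R4(q):
    r=Ro.identity()
    for i in range(4): r=r*Ro.from_euler('zyzy'[i],q[i]*(-1 if i%2==0 else 1))
    return r
def wrist(q4,R):
    m=(R4(q4).inv()*R*Ro.from_euler('z',-np.pi/2)).as_euler('ZYZ');return np.round([-m[0],m[1],-m[2]],2)
E
python3 - <<'E'
from wr import *
s=st();q=s['qpos'];R=Ro.from_euler('xyz',s['tool_rot'])
for sg in(-1,1):
  for dq in (0,):
    for y0 in (0,-90):
      print(sg,[wrist(q[:4],R*Ro.from_euler('x',sg*t,degrees=True)).tolist() for t in range(0,131,20)])
      break
E
```

```text
{'clock': 18.4, 'position': [0.4791, 0.3307, 0.2215], 'tool_rot': [3.1412, 0.0036, 0.5939], 'qpos': [-0.4615, 0.4828, -0.3428, 1.7113, 0.1883, 0.9837, -1.8503], 'force': [-0.7451, -1.0896, -6.0617], 'grip_width': 0.0064, 'finger_force': 107.6415}
-1 [[0.19, 0.98, -1.85], [0.56, 1.11, -2.04], [0.89, 1.29, -2.16], [1.18, 1.49, -2.21], [1.46, 1.7, -2.2], [1.75, 1.9, -2.13], [2.09, 2.07, -2.0]]
1 [[0.19, 0.98, -1.85], [-0.23, 0.93, -1.6], [-0.66, 0.96, -1.35], [-1.05, 1.07, -1.14], [-1.39, 1.24, -1.01], [-1.68, 1.44, -0.94], [-1.97, 1.65, -0.93]]
```

Run:
```python
from wr import *
G=np.array([.5057,.3037,.17]);R0=tooldown(60)
def wp(t,z,n):
    R=R0*Ro.from_euler('x',-t,degrees=True);g=G.copy();g[2]=z
    return (g+R.apply([0,0,.019]),R,n)
go([((.5057,.3037,.151),R0,8)]+[wp(t,.17,1) for t in (5,10,15,20,25,30,35,40)]+[wp(45,.165,1),wp(50,.16,1),wp(55,.157,1),wp(60,.155,1)]+[wp(t,.155,1) for t in(64,68,72,76,80)],-1)
```

```text
[[0.05,0.23,0.44,-0,0,-0.54,-1],[0.03,0.24,0.44,-0,0.01,-0.54,-1],[0.02,0.23,0.44,-0,0,-0.54,-1],[-0,0.24,0.44,-0,0.01,-0.54,-1],[-0.01,0.24,0.44,-0,0,-0.55,-1],[-0.02,0.23,0.44,-0,0.01,-0.54,-1],[-0.04,0.24,0.44,-0,-0,-0.54,-1],[-0.05,0.23,0.44,-0,0,-0.54,-1],[0,0.08,-0,-0.84,0,0,-1],[0,0.09,-0,-0.83,0,0,-1]]
[[0,0.08,-0.01,-0.83,0,0,-1],[0,0.08,-0,-0.84,0,0,-1],[0,0.08,-0.01,-0.83,0,0,-1],[0,0.09,0,-0.83,0,0,-1],[0,0.08,-0,-0.84,0,0,-1],[0,0.08,-0.01,-0.83,0,0,-1],[0,-0.08,0.19,-0.83,0,0,-1],[0,-0.09,0.18,-0.84,0,0,-1],[0,-0.03,0.09,-0.83,0,0,-1],[0,-0,0.05,-0.83,0,0,-1]]
[[0,0.07,0,-0.67,0,0,-1],[0,0.06,-0,-0.67,0,0,-1],[0,0.07,-0,-0.66,0,0,-1],[0,0.07,-0.01,-0.67,-0,0,-1],[0,0.06,0,-0.67,-0,0,-1],[0,0,0,0,0,0,-1],[0,0,0,0,0,0,-1],[0,0,0,0,0,0,-1],[0,0,0,0,0,0,-1],[0,0,0,0,0,0,-1]]
```

Request:
{"fn": "move_arm", "kwargs": {"plan": [[[0.05,0.23,0.44,0,0,-0.54,-1],[0.03,0.24,0.44,0,0,-0.54,-1],[0.02,0.23,0.44,0,0,-0.54,-1],[0,0.24,0.44,0,0,-0.54,-1],[-0.01,0.24,0.44,0,0,-0.55,-1],[-0.02,0.23,0.44,0,0,-0.54,-1],[-0.04,0.24,0.44,0,0,-0.54,-1],[-0.05,0.23,0.44,0,0,-0.54,-1],[0,0.08,0,-0.84,0,0,-1],[0,0.09,0,-0.83,0,0,-1]]]}}

```text
clock: 19.4
position: [0.5104, 0.302, 0.1546]
tool_rot: [2.964, -0.0, 1.045]
force: [0.2, 0.5, -2.3]
grip_width: 0.0062
finger_force: 107.8
```

Request:
{"fn": "move_arm", "kwargs": {"plan": [[[0,0.08,-0.01,-0.83,0,0,-1],[0,0.08,0,-0.84,0,0,-1],[0,0.08,-0.01,-0.83,0,0,-1],[0,0.09,0,-0.83,0,0,-1],[0,0.08,0,-0.84,0,0,-1],[0,0.08,-0.01,-0.83,0,0,-1],[0,-0.08,0.19,-0.83,0,0,-1],[0,-0.09,0.18,-0.84,0,0,-1],[0,-0.03,0.09,-0.83,0,0,-1],[0,0,0.05,-0.83,0,0,-1]]]}}

```text
clock: 20.4
position: [0.5181, 0.2932, 0.1406]
tool_rot: [2.198, 0.017, 1.041]
force: [-0.2, -0.7, -7.6]
grip_width: 0.0062
finger_force: 108.0
```

Run:
```python
from wr import *
from workcell import grab_frame
import cv2
s=st();q=s['qpos'];R=Ro.from_euler('xyz',s['tool_rot']);print('G',s['position']-R.apply([0,0,.019]))
print([wrist(q[:4],R*Ro.from_euler('x',-t,degrees=True)).tolist() for t in range(0,61,20)])
a=grab_frame('scene')['color'][:,:,::-1]
cv2.imwrite('pics/p4.png',cv2.resize(a[60:300,310:590],(700,600)))
```

```text
{'clock': 20.4, 'position': [0.5181, 0.2932, 0.1406], 'tool_rot': [2.1979, 0.0172, 1.0407], 'qpos': [-1.4421, 0.8017, 0.4942, 2.0336, 1.0241, 0.7152, -2.5048], 'force': [-0.1924, -0.7201, -7.559], 'grip_width': 0.0062, 'finger_force': 107.981}
G [0.50495083 0.30110306 0.1517094 ]
[[1.02, 0.72, -2.5], [1.27, 1.01, -2.66], [1.43, 1.33, -2.73], [1.57, 1.65, -2.74]]
```

View pics/p4.png

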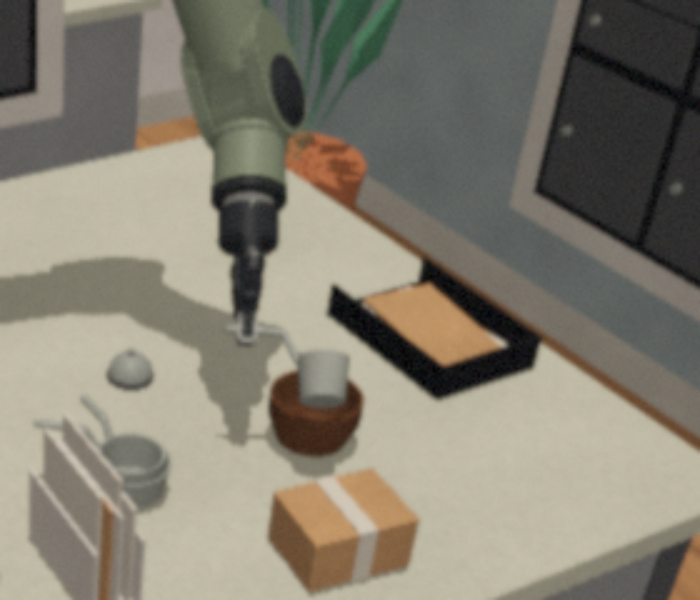

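The cup is at about 54° of tilt over the bowl at (320,380) in the crop, nothing spilled. j7 is near its limit (−2.505 of −2.52), so I'll check which yaw or tilt frees it.

Run:
```python
from wr import *
s=st();q=np.array(s['qpos'])
for name,q4 in (('now',q[:4]),('j1 -.3,j3 -.3',q[:4]+[.3,0,-.4,0])):
  for az in (30,45,60,75,90):
    print(name,az,[wrist(q4,tooldown(az)*Ro.from_euler('x',-t,degrees=True)).tolist() for t in (54,75,95,110)])
```

```text
{'clock': 20.45, 'position': [0.5166, 0.2952, 0.1396], 'tool_rot': [2.1922, 0.0204, 1.0459], 'qpos': [-1.457, 0.8109, 0.5066, 2.0343, 1.0196, 0.7096, -2.5037], 'force': [-3.9316, -0.2915, -7.2252], 'grip_width': 0.0062, 'finger_force': 108.0693}
now 30 [[0.56, 0.95, -2.51], [0.78, 1.26, -2.62], [0.96, 1.56, -2.64], [1.08, 1.79, -2.63]]
now 45 [[0.78, 0.82, -2.5], [1.02, 1.13, -2.64], [1.19, 1.44, -2.68], [1.3, 1.68, -2.69]]
now 60 [[1.03, 0.7, -2.53], [1.28, 1.01, -2.69], [1.43, 1.33, -2.75], [1.53, 1.58, -2.76]]
now 75 [[1.33, 0.58, -2.61], [1.56, 0.91, -2.79], [1.68, 1.25, -2.85], [1.76, 1.5, -2.86]]
now 90 [[1.71, 0.49, -2.78], [1.87, 0.84, -2.92], [1.96, 1.18, -2.96], [2.0, 1.44, -2.98]]
j1 -.3,j3 -.3 30 [[0.82, 1.07, -2.81], [0.94, 1.41, -2.84], [1.04, 1.75, -2.84], [1.12, 2.0, -2.82]]
j1 -.3,j3 -.3 45 [[1.05, 0.99, -2.77], [1.18, 1.34, -2.82], [1.29, 1.67, -2.83], [1.37, 1.92, -2.81]]
j1 -.3,j3 -.3 60 [[1.29, 0.91, -2.76], [1.43, 1.26, -2.82], [1.54, 1.59, -2.84], [1.62, 1.84, -2.83]]
j1 -.3,j3 -.3 75 [[1.55, 0.83, -2.77], [1.69, 1.18, -2.84], [1.79, 1.52, -2.87], [1.86, 1.77, -2.86]]
j1 -.3,j3 -.3 90 [[1.82, 0.76, -2.81], [1.96, 1.11, -2.89], [2.04, 1.45, -2.91], [2.1, 1.71, -2.91]]
```

```bash
cat > kin.py <<'E'
from wr import *
from scipy.optimize import least_squares
S=[([1.2338,.5219,-.0363,1.6,.0212,1.0211,-.1128],[.1646,-.6026,.2308]),([.5697,.7219,-.0068,1.7719,.0075,.6466,-1.1591],[.4786,-.3735,.0544]),([.5666,.5819,-.0024,1.7226,.0017,.8367,-1.1541],[.4783,-.3731,.1532]),([.0769,.2912,-.3787,1.9032,.1289,.9707,-1.0555],[.4856,.0534,.2583]),([-.0209,.5952,-.2716,2.0732,.3124,.5112,-1.223],[.4851,.0513,.0585]),([.0612,.4487,.0098,1.9571,-.0057,.7367,-1.998],[.5067,-.0943,.158]),([.0377,.2905,.0047,1.8327,-.0015,1.0173,-1.9861],[.5074,-.0803,.2792]),([-.4614,.48,-.3432,1.7086,.1878,.9858,-1.8499],[.4799,.3315,.224]),([-1.4421,.8017,.4942,2.0336,1.0241,.7152,-2.5048],[.5181,.2932,.1406]),([-1.457,.8109,.5066,2.0343,1.0196,.7096,-2.5037],[.5166,.2952,.1396])]
def frames(q):
    r=Ro.identity();o=[r]
    for i,a in enumerate(q): r=r*Ro.from_euler('zyzyzyz'[i],a*(-1 if i%2==0 else 1));o.append(r)
    return o
def cols(q):
    F=frames(q);c=[F[k].as_matrix()[:,[2]] for k in(0,2,4,7)]+[F[k].as_matrix()[:,[0]] for k in(1,3,5)]  # z lengths, x offsets
    return np.hstack(c)
A=np.vstack([cols(q) for q,_ in S]);b=np.hstack([p for _,p in S])
L=np.linalg.lstsq(A,b,rcond=None)[0]
def fk(q): return cols(q)@L,frames(q)[7]*Ro.from_euler('z',np.pi/2)
lo=np.array([-2.91,-.3,-1.5,.17,-1.26,.16,-2.52])+.03;hi=np.array([2.91,2.13,1.42,2.43,4.41,1.93,2.52])-.03
def ik(P,R,q0,w=.02):
    def e(q):
        p,r=fk(q);return np.r_[(p-P)*10,(R.inv()*r).as_rotvec()*2,w*(q-q0)*.1]
    s=least_squares(e,np.clip(q0,lo+1e-3,hi-1e-3),bounds=(lo,hi));p,r=fk(s.x);return s.x,np.linalg.norm(p-P),np.degrees(np.linalg.norm((R.inv()*r).as_rotvec()))
def pourpose(az,t,z,B=np.array([.5577,.3776]),left=.008):
    a=np.radians(az);u=np.array([np.cos(a),np.sin(a)]);tt=np.array([-u[1],u[0]])
    R=tooldown(az)*Ro.from_euler('x',-t,degrees=True)
    return np.r_[B-.09*u+left*tt,z]+R.apply([0,0,.019]),R
E
python3 - <<'E'
from kin import *
print('L',np.round(L,3),'res',np.abs(A@L-b).max())
q=np.array(S[-1][0])
for az in(30,45,60,75,90):
  for t in (75,95,110):
    P,R=pourpose(az,t,.155);x,e,a=ik(P,R,q);print(az,t,np.round(x,2),round(e,4),round(a,1))
E
```

```text
L [ 0.33   0.593  0.459  0.395  0.039 -0.088  0.029] res 0.06032350123570445
30 75 [-1.42  1.18  0.5   1.56  0.6   1.33 -2.49] 0.0 0.0
30 95 [-1.49  1.44  0.64  1.47  0.6   1.47 -2.49] 0.0 0.0
30 110 [-1.51  1.63  0.72  1.41  0.62  1.57 -2.49] 0.0 0.0
45 75 [-1.59  1.21  0.7   1.79  0.68  0.95 -2.49] 0.0 0.0
45 95 [-1.69  1.54  0.87  1.7   0.59  1.05 -2.49] 0.0 0.0
45 110 [-1.71  1.78  0.97  1.62  0.54  1.15 -2.49] 0.0 0.0
60 75 [-1.76  1.37  1.    2.01  0.73  0.44 -2.49] 0.0 0.0
60 95 [-1.85  1.75  1.11  1.91  0.53  0.56 -2.49] 0.0 0.0
60 110 [-1.86  2.    1.18  1.81  0.42  0.72 -2.49] 0.0 0.0
75 75 [-1.79  1.5   1.15  2.08  0.78  0.19 -2.49] 0.0094 8.6
75 95 [-1.91  2.01  1.29  2.04  0.4   0.19 -2.49] 0.004 3.7
75 110 [-1.92  2.1   1.29  1.96  0.34  0.37 -2.49] 0.007 7.0
90 75 [-1.76  1.49  1.14  2.05  0.88  0.19 -2.49] 0.0237 22.3
90 95 [-1.9   2.1   1.33  2.01  0.33  0.19 -2.49] 0.0181 16.7
90 110 [-1.89  2.1   1.36  2.01  0.31  0.19 -2.49] 0.0185 18.0
```

Roll tipping runs into j7. Pitching with the bar tangential (tool x az ≈ 120°) keeps j7 near zero and the gripper high. I'll untilt first and refit the kinematics.

```bash
python3 - <<'E'
from wr import *
G=np.array([.5057,.3037,.17]);R0=tooldown(60)
def wp(t,z,n):
    R=R0*Ro.from_euler('x',-t,degrees=True);g=G.copy();g[2]=z
    return (g+R.apply([0,0,.019]),R,n)
go([wp(50,.16,1),wp(44,.168,1),wp(38,.174,1)]+[wp(t,.18,1) for t in (32,26,20,14,9,4,0)],-1)
E
cat > fit.py <<'E'
from kin import *
def cols(q):
    F=frames(q);return np.hstack([F[0].as_matrix()[:,[2]]]+[F[k].as_matrix() for k in(1,2,3,4,5,6,7)])
A=np.vstack([cols(q) for q,_ in S]);b=np.hstack([p for _,p in S])
L=np.linalg.solve(A.T@A+1e-5*np.eye(22),A.T@b)
import kin
if __name__=='__main__':print(np.round(L,3),np.abs(A@L-b).max())
E
python3 fit.py
```

```text
[[0.09,0.36,-0.2,0.73,0.13,0.15,-1],[-0,0.21,-0.27,1,-0,-0,-1],[-0,0.11,-0.22,1,-0,-0,-1],[-0,0.08,-0.24,1,-0,-0,-1],[-0,-0.1,-0,1,-0,-0,-1],[-0,-0.1,-0.01,1,-0,-0,-1],[-0,-0.1,-0,1,-0,-0,-1],[-0,-0.08,-0.01,0.84,-0,-0,-1],[-0,-0.08,-0,0.83,-0,-0,-1],[-0,-0.07,-0,0.67,-0,-0,-1]]
[ 0.16   0.    -0.011  0.16  -0.    -0.011  0.265 -0.    -0.019  0.265
 -0.    -0.019  0.21   0.    -0.     0.21  -0.    -0.     0.164  0.
  0.     0.164] 5.473554384965995e-05
```

Request:
{"fn": "move_arm", "kwargs": {"plan": [[[0.09,0.36,-0.2,0.73,0.13,0.15,-1],[0,0.21,-0.27,1,0,0,-1],[0,0.11,-0.22,1,0,0,-1],[0,0.08,-0.24,1,0,0,-1],[0,-0.1,0,1,0,0,-1],[0,-0.1,-0.01,1,0,0,-1],[0,-0.1,0,1,0,0,-1],[0,-0.08,-0.01,0.84,0,0,-1],[0,-0.08,0,0.83,0,0,-1],[0,-0.07,0,0.67,0,0,-1]]]}}

```text
clock: 21.45
position: [0.5077, 0.3008, 0.1631]
tool_rot: [-3.131, -0.004, 1.041]
force: [-1.4, -0.4, -1.4]
grip_width: 0.0065
finger_force: 107.9
```

```bash
cat > ik2.py <<'E'
from fit import *
kin.L=L;kin.cols=cols
B=np.array([.5577,.3776])
def pitch(az,t,z,lipoff):
    """bar along az (grip->cup), tilt t about tool y; lip lands lipoff (m) from bowl centre along az"""
    a=np.radians(az);u=np.array([np.cos(a),np.sin(a)]);th=np.radians(t)
    R=tooldown(az)*Ro.from_euler('y',t,degrees=True)
    # lip in tool: x .122, z +.030 from the bar
    lip=R.apply([.122,0,.030]);G=np.r_[B+lipoff*u-lip[:2],z]
    return G+R.apply([0,0,.019]),R,G,lip
E
python3 - <<'E'
from ik2 import *
s=st();q0=np.array(s['qpos']);p,r=fk(q0);print('fk err',p-s['position'],(Ro.from_euler('xyz',s['tool_rot']).inv()*r).magnitude())
print('tilt sense', tooldown(0).__mul__(Ro.from_euler('y',30,degrees=True)).apply([.122,0,.03]))
for az in(90,105,120,135,150):
  q=q0
  for t in (0,50,80,100,115):
    P,R,G,lip=pitch(az,t,.225,-.01 if t else .032);q,e,a=ik(P,R,q);
    print(az,t,np.round(G,3),np.round(q,2),round(e,4),round(a,1))
E
```

```text
{'clock': 21.45, 'position': [0.5077, 0.3008, 0.1631], 'tool_rot': [-3.1306, -0.0037, 1.041], 'qpos': [-0.5301, 0.5488, -0.1401, 1.7523, 0.0819, 0.8473, -1.234], 'force': [-1.3839, -0.4307, -1.4019], 'grip_width': 0.0065, 'finger_force': 107.8843}
fk err [ 8.20175710e-06 -1.03056244e-05 -4.37559188e-06] 3.4511438823332076e-16
tilt sense [1.20655099e-01 4.28861976e-18 3.50192379e-02]
90 0 [0.558 0.288 0.225] [-0.4   0.56 -0.25  1.61  0.16  0.99 -0.71] 0.0 0.0
90 50 [0.558 0.266 0.225] [ 0.57  0.88 -1.12  1.85 -0.14  0.55 -0.13] 0.0 0.0
90 80 [0.558 0.317 0.225] [ 0.7   1.41 -1.4   1.87 -0.15  0.42  0.13] 0.0 0.0
90 100 [0.558 0.359 0.225] [ 0.65  1.74 -1.47  1.81 -0.35  0.46  0.51] 0.0 0.0
90 115 [0.558 0.392 0.225] [ 0.55  1.9  -1.47  1.72 -0.6   0.61  0.87] 0.0 0.0
105 0 [0.581 0.291 0.225] [-0.35  0.6  -0.31  1.54  0.2   1.03 -0.46] 0.0 0.0
105 50 [0.587 0.27  0.225] [ 0.39  0.88 -0.9   1.6  -0.29  0.89  0.16] 0.0 0.0
105 80 [0.573 0.319 0.225] [ 0.51  1.25 -1.13  1.61 -0.47  0.88  0.41] 0.0 0.0
105 100 [0.562 0.36  0.225] [ 0.5   1.54 -1.25  1.58 -0.55  0.9   0.58] 0.0 0.0
105 115
[... 566 characters left out ...]
 0.225] [ 0.08  1.06 -0.73  1.05 -0.19  1.52  0.38] 0.0 0.0
135 80 [0.601 0.335 0.225] [ 0.14  1.29 -0.88  1.02 -0.43  1.63  0.41] 0.0 0.0
135 100 [0.571 0.365 0.225] [ 0.15  1.45 -0.97  1.07 -0.59  1.64  0.44] 0.0 0.0
135 115 [0.548 0.388 0.225] [ 0.13  1.58 -1.04  1.11 -0.7   1.65  0.48] 0.0 0.0
150 0 [0.636 0.333 0.225] [-0.31  0.73 -0.46  1.33  0.33  1.16  0.25] 0.0 0.0
150 50 [0.654 0.322 0.225] [-0.09  1.18 -0.71  0.71 -0.1   1.83  0.48] 0.0 0.0
150 80 [0.61  0.347 0.225] [ 0.05  1.44 -1.16  0.74 -0.13  1.9   0.26] 0.0038 2.4
150 100 [0.574 0.368 0.225] [ 0.07  1.67 -1.47  0.79 -0.14  1.9   0.09] 0.0013 0.8
150 115 [0.545 0.385 0.225] [ 0.07  1.77 -1.47  0.88 -0.31  1.85  0.1 ] 0.0 0.0
```

```bash
sed -i "s/from_euler('y',t,/from_euler('y',-t,/" ik2.py
python3 - <<'E'
from ik2 import *
s=st();q0=np.array(s['qpos'])
for az in(75,90,105,120,135):
  q=q0
  for t in (0,25,50,65,80,90,100,110):
    P,R,G,lip=pitch(az,t,.225,-.01 if t else .032);q,e,a=ik(P,R,q);
    F=frames(q);wc=P-R.apply([0,0,.328])
    print(az,t,np.round(G,3),np.round(q,2),round(e,4),round(a,1),'wc',np.round(wc,2),'lip',round(lip[2],3))
E
```

```text
{'clock': 21.45, 'position': [0.5077, 0.3008, 0.1631], 'tool_rot': [-3.1306, -0.0037, 1.041], 'qpos': [-0.5301, 0.5488, -0.1401, 1.7523, 0.0819, 0.8473, -1.234], 'force': [-1.3839, -0.4307, -1.4019], 'grip_width': 0.0065, 'finger_force': 107.8843}
75 0 [0.534 0.291 0.225] [-0.46  0.53 -0.2   1.67  0.12  0.96 -0.96] 0.0 0.0 wc [0.53 0.29 0.53] lip -0.03
75 25 [0.53  0.273 0.225] [-0.66  0.68 -0.08  1.46  0.29  1.39 -1.09] 0.0 0.0 wc [0.56 0.4  0.51] lip -0.079
75 50 [0.541 0.314 0.225] [-0.82  0.97  0.02  1.09  0.38  1.86 -1.1 ] 0.0 0.0 wc [0.6  0.54 0.42] lip -0.113
75 65 [0.549 0.344 0.225] [-1.2   1.31  1.    0.98 -0.11  1.9  -0.58] 0.0078 4.9 wc [0.62 0.61 0.36] lip -0.123
75 80 [0.557 0.376 0.225] [-1.3   1.49  1.23  0.95 -0.1   1.9  -0.4 ] 0.0225 14.1 wc [0.64 0.67 0.28] lip -0.125
75 90 [0.563 0.397 0.225] [-1.34  1.63  1.39  0.93 -0.08  1.9  -0.23] 0.0301 19.0 wc [0.64 0.7  0.22] lip -0.122
75 100 [0.568 0.417 0.225] [-1.36  1.71  1.39  0.9   0.07  1.9  -0.13] 0.0354 22.5 wc [0.65 0.71 0.17] lip -0.115
75 110 [0.573 0.435 0.225] [-1.36  1.79  1.39  0.89  0.23  1.9  -0.02] 0.03
[... 2866 characters left out ...]
0.0 0.0 wc [0.54 0.39 0.51] lip -0.079
135 50 [0.604 0.331 0.225] [-0.88  0.73 -0.09  1.59  0.99  1.25 -0.72] 0.0 0.0 wc [0.44 0.5  0.42] lip -0.113
135 65 [0.582 0.353 0.225] [-1.04  0.84 -0.01  1.59  1.1   1.41 -0.88] 0.0 0.0 wc [0.38 0.55 0.36] lip -0.123
135 80 [0.559 0.376 0.225] [-1.17  0.97  0.06  1.55  1.16  1.59 -0.98] 0.0 0.0 wc [0.34 0.59 0.28] lip -0.125
135 90 [0.544 0.392 0.225] [-1.23  1.07  0.11  1.52  1.18  1.7  -1.02] 0.0 0.0 wc [0.33 0.61 0.23] lip -0.122
135 100 [0.529 0.406 0.225] [-1.29  1.16  0.16  1.48  1.21  1.81 -1.04] 0.0 0.0 wc [0.31 0.62 0.17] lip -0.115
135 110 [0.515 0.42  0.225] [-1.33  1.26  0.23  1.43  1.22  1.9  -1.04] 0.0 0.0 wc [0.31 0.63 0.12] lip -0.104
```

Run:
```python
from ik2 import *
W=[]
for i in range(1,18):
    az=60+75*i/17;P,R,G,l=pitch(az,0,.182+.048*i/17,.032);W.append((P,R,1))
for t in (2,5,9):
    P,R,G,l=pitch(135,t,.23,.032-.042*min(t/40,1));W.append((P,R,1))
for t in list(range(14,60,5))+list(range(63,104,4)):
    P,R,G,l=pitch(135,t,.23,.032-.042*min(t/40,1));W.append((P,R,1))
go(W,-1)
```

```text
[[0.09,0.59,-0.14,-0.1,-0.04,-0.79,-1],[0.02,0.34,-0.14,-0,-0,-0.74,-1],[0.01,0.35,-0.14,-0,-0,-0.74,-1],[0.01,0.35,-0.15,-0,-0,-0.73,-1],[0.02,0.34,-0.14,-0,-0,-0.74,-1],[0.01,0.35,-0.14,-0,-0,-0.73,-1],[0.01,0.34,-0.14,-0,-0,-0.74,-1],[0.02,0.35,-0.14,-0,-0,-0.73,-1],[0.01,0.35,-0.14,-0,-0,-0.74,-1],[0.01,0.34,-0.14,-0,-0,-0.73,-1]]
[[0.02,0.35,-0.14,-0,-0,-0.74,-1],[0.01,0.34,-0.15,-0,-0,-0.73,-1],[0.01,0.35,-0.14,-0,-0,-0.74,-1],[0.02,0.35,-0.14,-0,-0,-0.73,-1],[0.01,0.34,-0.14,-0,-0,-0.74,-1],[0.01,0.35,-0.14,-0,-0,-0.73,-1],[0.02,0.35,-0.14,-0,-0,-0.74,-1],[-0.08,-0,-0,-0,-0.34,0,-1],[-0.11,-0,-0,-0,-0.5,0,-1],[-0.12,-0,0,-0,-0.66,0,-1]]
[[-0.11,-0,0,-0,-0.84,0,-1],[-0.07,-0,-0,-0,-0.83,0,-1],[-0.04,-0,-0.03,-0,-0.83,0,-1],[0.01,-0,-0.04,-0,-0.84,0,-1],[0.03,-0,-0.06,-0,-0.83,0,-1],[0.04,-0,-0.09,-0,-0.83,0,-1],[0.23,-0,-0.26,-0,-0.84,0,-1],[0.26,-0,-0.33,-0,-0.83,0,-1],[0.24,-0,-0.38,-0,-0.83,0,-1],[0.22,-0,-0.42,-0,-0.84,0,-1]]
[[0.16,-0,-0.37,0,-0.66,0,-1],[0.12,-0,-0.38,0,-0.67,0,-1],[0.11,-0,-0.41,0,-0.67,0,-1],[0.07,-0,-0.41,0,-0.66,0,-1],[0.05,-0,-0.43,0,-0.67,0,-1],[0.02,-0,-0.43,0,-0.67,0,-1],[-0.02,-0,-0.43,0,-0.66,0,-1],[-0.04,-0,-0.43,0,-0.67,0,-1],[-0.07,-0,-0.42,0,-0.67,0,-1],[-0.11,-0,-0.42,0,-0.66,0,-1]]
[[-0.12,-0,-0.39,0,-0.67,0,-1],[0,0,0,0,0,0,-1],[0,0,0,0,0,0,-1],[0,0,0,0,0,0,-1],[0,0,0,0,0,0,-1],[0,0,0,0,0,0,-1],[0,0,0,0,0,0,-1],[0,0,0,0,0,0,-1],[0,0,0,0,0,0,-1],[0,0,0,0,0,0,-1]]
```

Request:
{"fn": "move_arm", "kwargs": {"plan": [[[0.09,0.59,-0.14,-0.1,-0.04,-0.79,-1],[0.02,0.34,-0.14,0,0,-0.74,-1],[0.01,0.35,-0.14,0,0,-0.74,-1],[0.01,0.35,-0.15,0,0,-0.73,-1],[0.02,0.34,-0.14,0,0,-0.74,-1],[0.01,0.35,-0.14,0,0,-0.73,-1],[0.01,0.34,-0.14,0,0,-0.74,-1],[0.02,0.35,-0.14,0,0,-0.73,-1],[0.01,0.35,-0.14,0,0,-0.74,-1],[0.01,0.34,-0.14,0,0,-0.73,-1]]]}}

```text
clock: 22.45
position: [0.5795, 0.2903, 0.1912]
tool_rot: [3.14, 0.003, 1.821]
force: [0.3, 0.0, -2.2]
grip_width: 0.0063
finger_force: 107.9
```

Request:
{"fn": "move_arm", "kwargs": {"plan": [[[0.02,0.35,-0.14,0,0,-0.74,-1],[0.01,0.34,-0.15,0,0,-0.73,-1],[0.01,0.35,-0.14,0,0,-0.74,-1],[0.02,0.35,-0.14,0,0,-0.73,-1],[0.01,0.34,-0.14,0,0,-0.74,-1],[0.01,0.35,-0.14,0,0,-0.73,-1],[0.02,0.35,-0.14,0,0,-0.74,-1],[-0.08,0,0,0,-0.34,0,-1],[-0.11,0,0,0,-0.5,0,-1],[-0.12,0,0,0,-0.66,0,-1]]]}}

```text
clock: 23.45
position: [0.6255, 0.3094, 0.2108]
tool_rot: [3.141, 0.164, 2.353]
force: [-1.0, 0.1, -2.7]
grip_width: 0.0066
finger_force: 107.9
```

Run:
```python
from ik2 import *
s=st();P,R,G,l=pitch(135,9,.23,.032-.042*9/40);Rm=Ro.from_euler('xyz',s['tool_rot'])
print('err',s['position']-P,np.degrees((R.inv()*Rm).as_rotvec()))
```

```text
{'clock': 23.45, 'position': [0.6255, 0.3094, 0.2108], 'tool_rot': [3.1413, 0.1645, 2.3531], 'qpos': [-0.3969, 0.6601, -0.3674, 1.4427, 0.4367, 1.0968, -0.1146], 'force': [-0.9533, 0.0914, -2.704], 'grip_width': 0.0066, 'finger_force': 107.9411}
err [-0.00022211 -0.0001695  -0.00047098] [ 0.01029895 -0.42238319  0.17423808]
```

Request:
{"fn": "move_arm", "kwargs": {"plan": [[[-0.11,0,0,0,-0.84,0,-1],[-0.07,0,0,0,-0.83,0,-1],[-0.04,0,-0.03,0,-0.83,0,-1],[0.01,0,-0.04,0,-0.84,0,-1],[0.03,0,-0.06,0,-0.83,0,-1],[0.04,0,-0.09,0,-0.83,0,-1],[0.23,0,-0.26,0,-0.84,0,-1],[0.26,0,-0.33,0,-0.83,0,-1],[0.24,0,-0.38,0,-0.83,0,-1],[0.22,0,-0.42,0,-0.84,0,-1]]]}}

```text
clock: 24.45
position: [0.6016, 0.3344, 0.22]
tool_rot: [3.134, 1.038, 2.351]
force: [-1.0, -0.3, -2.4]
grip_width: 0.0064
finger_force: 107.9
```

Request:
{"fn": "move_arm", "kwargs": {"plan": [[[0.16,0,-0.37,0,-0.66,0,-1],[0.12,0,-0.38,0,-0.67,0,-1],[0.11,0,-0.41,0,-0.67,0,-1],[0.07,0,-0.41,0,-0.66,0,-1],[0.05,0,-0.43,0,-0.67,0,-1],[0.02,0,-0.43,0,-0.67,0,-1],[-0.02,0,-0.43,0,-0.66,0,-1],[-0.04,0,-0.43,0,-0.67,0,-1],[-0.07,0,-0.42,0,-0.67,0,-1],[-0.11,0,-0.42,0,-0.66,0,-1]]]}}

```text
clock: 25.45
position: [0.5425, 0.3935, 0.2317]
tool_rot: [0.016, 1.408, -0.766]
force: [-0.4, 0.3, -1.8]
grip_width: 0.0061
finger_force: 108.0
```

Request:
{"fn": "move_arm", "kwargs": {"plan": [[[-0.12,0,-0.39,0,-0.67,0,-1],[0,0,0,0,0,0,-1],[0,0,0,0,0,0,-1],[0,0,0,0,0,0,-1],[0,0,0,0,0,0,-1],[0,0,0,0,0,0,-1],[0,0,0,0,0,0,-1],[0,0,0,0,0,0,-1],[0,0,0,0,0,0,-1],[0,0,0,0,0,0,-1]]]}}

```text
clock: 26.45
position: [0.537, 0.3988, 0.2324]
tool_rot: [-0.004, 1.34, -0.788]
force: [0.4, 0.1, -1.5]
grip_width: 0.0062
finger_force: 108.0
```

Run:
```python
from ik2 import *
from workcell import grab_frame
import cv2
s=st();P,R,G,l=pitch(135,103,.23,-.01);Rm=Ro.from_euler('xyz',s['tool_rot'])
print('err',s['position']-P,np.degrees((R.inv()*Rm).as_rotvec()))
a=grab_frame('scene')['color'][:,:,::-1];w=grab_frame('wrist')['color'][:,:,::-1]
def org(im):
    h=cv2.cvtColor(im,cv2.COLOR_BGR2HSV);m=((h[...,0]>8)&(h[...,0]<20)&(h[...,1]>190)&(h[...,2]>120)).astype(np.uint8);return [(c.tolist(),int(x[4])) for x,c in zip(*cv2.connectedComponentsWithStats(m)[2:4]) if 6<x[4]<5e4]
print(org(a),org(w))
cv2.imwrite('pics/p5.png',np.hstack([cv2.resize(a[100:300,340:540],(400,400)),cv2.resize(w,(400,400))]))
```

```text
{'clock': 26.45, 'position': [0.537, 0.3988, 0.2324], 'tool_rot': [-0.0042, 1.3398, -0.7885], 'qpos': [-1.3073, 1.1934, 0.1913, 1.4626, 1.2113, 1.8357, -1.0336], 'force': [0.3613, 0.0502, -1.5136], 'grip_width': 0.0062, 'finger_force': 108.0096}
err [-0.00075149  0.00126065 -0.00189991] [-0.06970271 -0.23540226 -0.04034991]
[] []
```

View pics/p5.png

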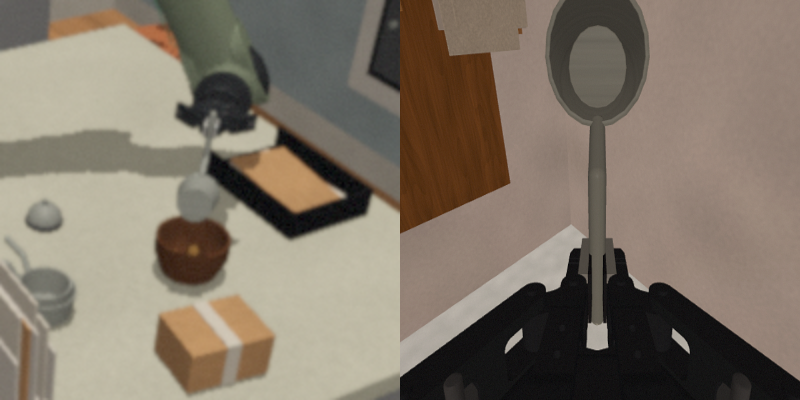

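Wrist view: the cup is empty (clean floor at (597,67)). The scene crop shows sweets in the bowl at (192,250) and none on the counter. I'll untilt along the same path while measuring the hold and the middle cup.

Run:
```python
from ik2 import *
from meas import *
f=pickle.load(open('top2.pkl','rb'));m=mask(f);print('large',cup(f,m,(.5433,.1211),.042,.048))
# middle: bright rim ring / inner floor: brightest disc centroid inside
g=cv2.cvtColor(f['color'],cv2.COLOR_RGB2GRAY)
c=proj(f,[.5433,.1211,.01]).astype(int);b=np.zeros_like(g);fl=((g>135)*255).astype(np.uint8)
n,lab,stt,cen=cv2.connectedComponentsWithStats(cv2.morphologyEx(fl*0+((cv2.GaussianBlur(g,(3,3),0)>130)&(m>0)).astype(np.uint8),cv2.MORPH_OPEN,np.ones((5,5))))
k=lab[c[1],c[0]];print('floor',cen[k],stt[k],'->',ray(f,cen[k],.008),'eq r mm',np.sqrt(stt[k][4]/np.pi)/530*1177)
w,s=pickle.load(open('w3.pkl','rb'));K=w['intrinsics'];T=w['tool_from_camera']
hsv=cv2.cvtColor(w['color'],cv2.COLOR_RGB2HSV);mm=hsv[...,1]<60
P=[]
for v in range(20,110,3):
    L=np.flatnonzero(~mm[v,:250]);Rr=np.flatnonzero(~mm[v,380:])
    if len(L) and len(Rr):P+=[(L[-1]+1,v),(380+Rr[0]-1,v)]
Q=[]
for u,v in P:
    d=T[:3,:3]@np.linalg.solve(K,[u,v,1]);o=T[:3,3];Q.append((o+d*(.012-o[2])/d[2])[:2])
Q=np.array(Q);s=least_squares(lambda c:np.hypot(*(Q-c[:2]).T)-c[2],[.09,0,.032],loss='soft_l1',f_scale=.0005);print('hold',s.x,np.median(abs(s.fun)),P[10:14])
W=[]
for t in (97,91,85,79,73,67,61,55,49,43,37,31,25,19,14,9,4,0):
    i=103-t;P,R,G,l=pitch(135,t,.23+.06*i/103,.032-.042*min(t/40,1));W.append((P,R,1))
go(W,-1)
```

```text
large (array([0.54329236, 0.12110125]), np.float64(0.0007909877594259943))
floor [253.99809886 236.37262357] [242 224  25  26 526] -> [0.54324309 0.12282925 0.008     ] eq r mm 28.735484826715634
hold [9.27547320e-02 8.11476475e-05 3.09415495e-02] 0.00011230152638678353 [(np.int64(240), 35), (np.int64(391), 35), (np.int64(239), 38), (np.int64(393), 38)]
OVER [-0.01 -0.02  0.71  0.01  1.04  0.01]
[[-0.01,-0.02,0.71,0.01,1.04,0.01,-1],[0,-0,0.64,0,1,-0,-1],[-0.06,-0,0.64,0,1,-0,-1],[-0.13,-0,0.63,0,1,-0,-1],[-0.2,-0,0.61,0,1,-0,-1],[-0.26,-0,0.57,0,1,-0,-1],[-0.31,-0,0.52,0,1,-0,-1],[-0.36,-0,0.45,0,1,-0,-1],[-0.39,-0,0.39,0,1,-0,-1],[-0.4,-0,0.31,0,1,0,-1]]
[[-0.3,-0,0.12,0,1,0,-1],[-0.14,-0,-0.04,0,1,0,-1],[-0.1,-0,-0.09,0,1,0,-1],[-0.03,-0,-0.14,0,1,0,-1],[0.02,-0,-0.13,0,0.83,0,-1],[0.07,-0,-0.16,0,0.84,0,-1],[0.14,-0,-0.15,0,0.83,0,-1],[0.14,-0,-0.13,0,0.67,0,-1],[0,0,0,0,0,0,-1],[0,0,0,0,0,0,-1]]
```

Request:
{"fn": "move_arm", "kwargs": {"plan": [[[-0.01,-0.02,0.7,0,1,0,-1],[0,0,0.64,0,1,0,-1],[-0.06,0,0.64,0,1,0,-1],[-0.13,0,0.63,0,1,0,-1],[-0.2,0,0.61,0,1,0,-1],[-0.26,0,0.57,0,1,0,-1],[-0.31,0,0.52,0,1,0,-1],[-0.36,0,0.45,0,1,0,-1],[-0.39,0,0.39,0,1,0,-1],[-0.4,0,0.31,0,1,0,-1]]]}}

```text
clock: 27.55
position: [0.6227, 0.3128, 0.2521]
tool_rot: [3.141, 0.751, 2.358]
force: [-2.1, -0.6, -2.1]
grip_width: 0.0065
finger_force: 107.9
```

Request:
{"fn": "move_arm", "kwargs": {"plan": [[[-0.3,0,0.12,0,1,0,-1],[-0.14,0,-0.04,0,1,0,-1],[-0.1,0,-0.09,0,1,0,-1],[-0.03,0,-0.14,0,1,0,-1],[0.02,0,-0.13,0,0.83,0,-1],[0.07,0,-0.16,0,0.84,0,-1],[0.14,0,-0.15,0,0.83,0,-1],[0.14,0,-0.13,0,0.67,0,-1],[0,0,0,0,0,0,-1],[0,0,0,0,0,0,-1]]]}}

```text
clock: 28.55
position: [0.6213, 0.3137, 0.271]
tool_rot: [-3.14, 0.006, 2.357]
force: [-0.8, 0.0, -0.5]
grip_width: 0.0065
finger_force: 107.9
```

Run:
```python
from ik2 import *
st()
C=np.array([.5433,.1222]);u=np.array([np.cos(np.radians(-20)),np.sin(np.radians(-20))])
T=C-.0915*u;print(T)
P0=np.array([.62,.314])
W=[]
for i in range(1,29):
    az=135-155*i/28;k=i/28;g=P0*(1-k)+T*k;W.append((np.r_[g,.285],tooldown(az),1))
go(W,-1)
```

```text
{'clock': 28.55, 'position': [0.6213, 0.3137, 0.271], 'tool_rot': [-3.1398, 0.0056, 2.3568], 'qpos': [-0.3349, 0.6293, -0.3775, 1.3277, 0.2385, 1.2291, 0.0594], 'force': [-0.7836, 0.0204, -0.4823], 'grip_width': 0.0065, 'finger_force': 107.9314}
[0.45731813 0.15349484]
[[0.05,-0.44,-0.7,-0.01,0.05,0.93,-1],[-0.03,-0.41,0,-0,0,0.92,-1],[-0.08,-0.4,0,-0,0.01,0.92,-1],[-0.11,-0.39,0,-0,-0,0.93,-1],[-0.15,-0.38,0,-0,-0,0.92,-1],[-0.19,-0.36,0,-0,-0,0.92,-1],[-0.22,-0.35,0,-0.01,-0,0.92,-1],[-0.26,-0.32,0,0,-0,0.93,-1],[-0.28,-0.29,0,0,-0,0.92,-1],[-0.31,-0.27,0,0,-0,0.92,-1]]
[[-0.33,-0.23,0,0,-0,0.92,-1],[-0.36,-0.2,0,0,-0,0.93,-1],[-0.37,-0.17,0,0,-0.01,0.92,-1],[-0.39,-0.13,0,0,0,0.92,-1],[-0.4,-0.09,0,0,0,0.92,-1],[-0.4,-0.05,0,0,0,0.93,-1],[-0.41,-0.01,0,0,0,0.92,-1],[-0.41,0.02,0,0,0,0.92,-1],[-0.4,0.07,0,0,0,0.93,-1],[-0.39,0.1,0,0,0,0.92,-1]]
[[-0.39,0.14,0,0.01,0,0.92,-1],[-0.36,0.18,0,-0,0,0.92,-1],[-0.35,0.22,0,-0,0,0.93,-1],[-0.33,0.24,0,-0,0,0.92,-1],[-0.3,0.28,0,-0,0,0.92,-1],[-0.27,0.3,0,-0,0,0.92,-1],[-0.24,0.33,0,-0,0,0.93,-1],[-0.21,0.35,0,-0,0,0.92,-1],[0,0,0,0,0,0,-1],[0,0,0,0,0,0,-1]]
```

Request:
{"fn": "move_arm", "kwargs": {"plan": [[[0.05,-0.44,-0.7,0,0.05,0.93,-1],[-0.03,-0.41,0,0,0,0.92,-1],[-0.08,-0.4,0,0,0,0.92,-1],[-0.11,-0.39,0,0,0,0.93,-1],[-0.15,-0.38,0,0,0,0.92,-1],[-0.19,-0.36,0,0,0,0.92,-1],[-0.22,-0.35,0,0,0,0.92,-1],[-0.26,-0.32,0,0,0,0.93,-1],[-0.28,-0.29,0,0,0,0.92,-1],[-0.31,-0.27,0,0,0,0.92,-1]]]}}

```text
clock: 29.55
position: [0.5608, 0.2576, 0.2853]
tool_rot: [-3.141, 0.001, 1.389]
force: [-0.4, -0.9, -1.8]
grip_width: 0.0066
finger_force: 108.0
```

Request:
{"fn": "move_arm", "kwargs": {"plan": [[[-0.33,-0.23,0,0,0,0.92,-1],[-0.36,-0.2,0,0,0,0.93,-1],[-0.37,-0.17,0,0,0,0.92,-1],[-0.39,-0.13,0,0,0,0.92,-1],[-0.4,-0.09,0,0,0,0.92,-1],[-0.4,-0.05,0,0,0,0.93,-1],[-0.41,-0.01,0,0,0,0.92,-1],[-0.41,0.02,0,0,0,0.92,-1],[-0.4,0.07,0,0,0,0.93,-1],[-0.39,0.1,0,0,0,0.92,-1]]]}}

```text
clock: 30.55
position: [0.5029, 0.2002, 0.2854]
tool_rot: [3.141, 0.001, 0.422]
force: [0.7, 0.0, -1.9]
grip_width: 0.0064
finger_force: 108.0
```

Request:
{"fn": "move_arm", "kwargs": {"plan": [[[-0.39,0.14,0,0,0,0.92,-1],[-0.36,0.18,0,0,0,0.92,-1],[-0.35,0.22,0,0,0,0.93,-1],[-0.33,0.24,0,0,0,0.92,-1],[-0.3,0.28,0,0,0,0.92,-1],[-0.27,0.3,0,0,0,0.92,-1],[-0.24,0.33,0,0,0,0.93,-1],[-0.21,0.35,0,0,0,0.92,-1],[0,0,0,0,0,0,-1],[0,0,0,0,0,0,-1]]]}}

```text
clock: 31.55
position: [0.4572, 0.1545, 0.2857]
tool_rot: [3.141, 0.001, -0.344]
force: [0.7, 0.5, -1.2]
grip_width: 0.0065
finger_force: 108.0
```

Run:
```python
from ik2 import *
from meas import *
from workcell import grab_frame
s=st()
w=grab_frame('wrist');a=grab_frame('top')['color'][:,:,::-1]
pickle.dump((w,s),open('w4.pkl','wb'))
# expected pixel of the held-cup foot-ring centre, and of the middle-cup rim centre
K=w['intrinsics'];Tc=np.linalg.inv(w['tool_from_camera']);R=Ro.from_euler('xyz',s['tool_rot'])
def px(Pt): c=Tc[:3,:3]@Pt+Tc[:3,3];c=K@c;return c[:2]/c[2]
print('middle rim centre px',px(R.inv().apply(np.array([.5433,.1222,.052])-s['position'])),'held rim centre',px(np.array([.0915,0,.012])))
cv2.imwrite('pics/p6.png',np.hstack([cv2.resize(w['color'][:,:,::-1],(480,360)),cv2.resize(a[180:280,90:179],(320,360),interpolation=cv2.INTER_CUBIC)]))
go([((.4573,.1535,.14),tooldown(-20),8)],-1)
```

```text
{'clock': 31.55, 'position': [0.4572, 0.1545, 0.2857], 'tool_rot': [3.1413, 0.001, -0.3443], 'qpos': [-0.5902, 0.2333, 0.171, 1.9016, -0.047, 1.0114, -2.3138], 'force': [0.7149, 0.4905, -1.1827], 'grip_width': 0.0065, 'finger_force': 107.9774}
middle rim centre px [317.0477335  104.71531182] held rim centre [316.23282864  74.71370816]
[[0,0.01,0.91,0,0,0,-1],[0,0,0.91,0,0,0.01,-1],[0.01,0.01,0.91,0,0,0,-1],[-0,0,0.91,0,0.01,0.01,-1],[-0,0.01,0.91,0,-0,0,-1],[-0,0,0.91,0,-0,0.01,-1],[0,0.01,0.91,0,0,0,-1],[0,0,0.91,0,0,0.01,-1],[0,0,0,0,0,0,-1],[0,0,0,0,0,0,-1]]
```

View pics/p6.png

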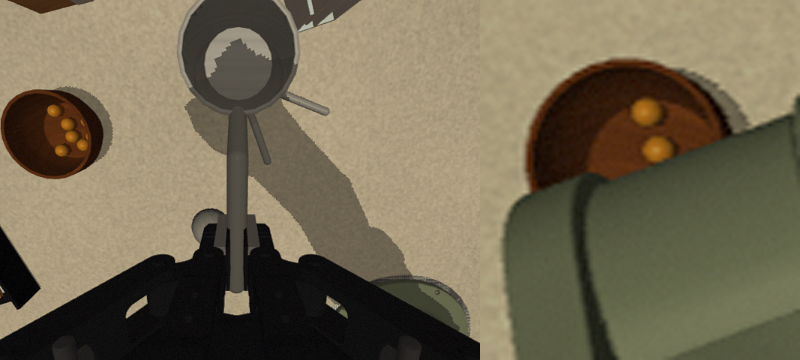

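Seven sweets went into the bowl area: the wrist view shows five at (70,130), the others hidden by the near wall, and none lie on the counter. The held cup at (238,55) is empty and in line over the stack. Lower away.

Request:
{"fn": "move_arm", "kwargs": {"plan": [[[0,0.01,0.91,0,0,0,-1],[0,0,0.91,0,0,0.01,-1],[0.01,0.01,0.91,0,0,0,-1],[0,0,0.91,0,0,0.01,-1],[0,0.01,0.91,0,0,0,-1],[0,0,0.91,0,0,0.01,-1],[0,0.01,0.91,0,0,0,-1],[0,0,0.91,0,0,0.01,-1],[0,0,0.4,0,0,0,-1],[0,0,0.2,0,0,0,-1]]]}}

```text
clock: 32.65
position: [0.4571, 0.1532, 0.1274]
tool_rot: [3.141, 0.002, -0.352]
force: [0.3, 0.5, -0.4]
grip_width: 0.0064
finger_force: 108.0
```

Run:
```python
from ik2 import *
st()
go([((.4573,.1535,.106),tooldown(-20),4),((.4573,.1535,.088),tooldown(-20),6)],-1)
```

```text
{'clock': 32.65, 'position': [0.4571, 0.1532, 0.1274], 'tool_rot': [3.1409, 0.0022, -0.3518], 'qpos': [-0.5483, 0.4595, 0.1331, 2.0662, -0.1027, 0.6239, -2.2679], 'force': [0.2721, 0.5402, -0.432], 'grip_width': 0.0064, 'finger_force': 108.0184}
[[0,-0.01,0.27,0,0.01,-0.01,-1],[0,-0,0.27,0,0,-0,-1],[0.01,-0.01,0.26,0.01,0.01,-0.01,-1],[-0,-0,0.27,-0,0,-0.01,-1],[-0,-0,0.15,-0,0,0,-1],[-0,-0,0.15,-0,0,0,-1],[-0,-0,0.15,-0,0,0,-1],[-0,-0,0.15,-0,0,0,-1],[-0,-0,0.15,-0,0,0,-1],[-0,-0,0.15,-0,0,0,-1]]
```

Request:
{"fn": "move_arm", "kwargs": {"plan": [[[0,-0.01,0.27,0,0,0,-1],[0,0,0.27,0,0,0,-1],[0.01,-0.01,0.26,0,0,0,-1],[0,0,0.27,0,0,0,-1],[0,0,0.15,0,0,0,-1],[0,0,0.15,0,0,0,-1],[0,0,0.15,0,0,0,-1],[0,0,0.15,0,0,0,-1],[0,0,0.15,0,0,0,-1],[0,0,0.15,0,0,0,-1]]]}}

```text
clock: 33.65
position: [0.4574, 0.1534, 0.0884]
tool_rot: [-3.142, 0.002, -0.353]
force: [-0.2, -0.2, -1.0]
grip_width: 0.0064
finger_force: 108.0
```

Request:
{"fn": "move_arm", "kwargs": {"plan": [[[0,0,0.1,0,0,0,-1],[0,0,0.1,0,0,0,-1],[0,0,0.1,0,0,0,-1],[0,0,0.1,0,0,0,-1],[0,0,0.1,0,0,0,-1],[0,0,0.1,0,0,0,-1],[0,0,0.06,0,0,0,-1],[0,0,0,0,0,0,-1],[0,0,0,0,0,0,-1],[0,0,0,0,0,0,-1]]]}}

```text
clock: 34.65
position: [0.4574, 0.1534, 0.0755]
tool_rot: [-3.142, 0.002, -0.353]
force: [1.0, -0.1, -0.1]
grip_width: 0.0061
finger_force: 108.0
```

Request:
{"fn": "move_arm", "kwargs": {"plan": [[[0,0,0.05,0,0,0,-1],[0,0,0,0,0,0,-1],[0,0,0,0,0,0,0.2],[0,0,0,0,0,0,0.2],[0,0,0,0,0,0,0.2],[0,0,0,0,0,0,0.2],[0,0,0,0,0,0,0.2],[0,0,0,0,0,0,0.2],[0,0,-0.3,0,0,0,0.2],[0,0,-0.8,0,0,0,0.2]]]}}

```text
clock: 35.65
position: [0.4568, 0.1532, 0.0961]
tool_rot: [3.14, 0.003, -0.353]
force: [-0.5, -0.0, 0.8]
grip_width: 0.0513
finger_force: 0.0
```

Request:
{"fn": "move_arm", "kwargs": {"plan": [[[0,0,-1,0,0,0,0.2],[0,0,-1,0,0,0,0.2],[-0.5,0,-1,0,0,0,0.2],[-0.5,0,-1,0,0,0,0.2],[-0.5,0,-1,0,0,0,0.2],[-0.5,0,-1,0,0,0,0.2],[0,0,-1,0,0,0,0.2],[0,0,-1,0,0,0,0.2],[0,0,0,0,0,0,0.2],[0,0,0,0,0,0,0.2]]]}}

```text
clock: 36.65
position: [0.4201, 0.1671, 0.2568]
tool_rot: [-3.141, 0.001, -0.353]
force: [-0.9, -0.5, -1.1]
grip_width: 0.051
finger_force: 0.0
```

Run:
```python
from ik2 import *
from meas import *
from workcell import grab_frame
s=st()
w=grab_frame('wrist');pickle.dump((w,s),open('w5.pkl','wb'));cv2.imwrite('pics/p7.png',w['color'][:,:,::-1])
K=w['intrinsics'];T=w['tool_from_camera'];R=Ro.from_euler('xyz',s['tool_rot'])
def cast(u,v,z):
    d=R.apply(T[:3,:3]@np.linalg.solve(K,[u,v,1]));o=s['position']+R.apply(T[:3,3]);return o+d*(z-o[2])/d[2]
def px(P):
    c=np.linalg.inv(T)@np.r_[R.inv().apply(np.array(P)-s['position']),1];c=K@c[:3];return c[:2]/c[2]
print('rims px small',px([.5433,.1222,.062]),'middle',px([.5433,.1222,.052]),'large',px([.5433,.1222,.042]))
# ring edges: radial grey profile about the expected centre, on each rim's plane
g=cv2.GaussianBlur(cv2.cvtColor(w['color'],cv2.COLOR_RGB2GRAY),(3,3),0).astype(np.float32);hs=cv2.cvtColor(w['color'],cv2.COLOR_RGB2HSV)
for n,z,r in(('small',.062,.032),('middle',.052,.040),('large',.042,.048)):
    C=np.array([.5433,.1222])
    for _ in range(3):
        pts=[]
        for a in np.radians(np.arange(0,360,5)):
            d=np.array([np.cos(a),np.sin(a)]);q=np.arange(r-.007,r+.005,.0004)
            u=np.array([px(np.r_[C+x*d,z]) for x in q],np.float32)
            v=cv2.remap(g,u[:,:1],u[:,1:],cv2.INTER_LINEAR).ravel()
            if u.min()>0 and u[:,0].max()<640 and v.max()-np.median(v)>12: pts.append(C+(q[v.argmax()]+.0)*d)
        if len(pts)<8:break
        P=np.array(pts);f=least_squares(lambda c:np.hypot(*(P-c[:2]).T)-c[2],[*C,r],loss='soft_l1',f_scale=.0007);C=f.x[:2]
    print(n,len(pts),np.round(f.x,4),np.median(abs(f.fun)).round(4))
h=cv2.cvtColor(grab_frame('top')['color'],cv2.COLOR_RGB2HSV);m=((h[...,0]>10)&(h[...,0]<20)&(h[...,1]>200)&(h[...,2]>140)).astype(np.uint8)
n,l,stt,c=cv2.connectedComponentsWithStats(m);print('orange top',[(np.round(c[i]).tolist(),int(stt[i][4])) for i in range(1,n) if stt[i][4]>5])
```

```text
{'clock': 36.65, 'position': [0.4201, 0.1671, 0.2568], 'tool_rot': [-3.1409, 0.0012, -0.3529], 'qpos': [-0.6509, 0.2145, 0.1673, 2.0096, -0.0462, 0.9212, -2.3832], 'force': [-0.8925, -0.4503, -1.0643], 'grip_width': 0.051, 'finger_force': 0.0}
rims px small [315.44856733  51.46431892] middle [315.45389128  53.71162353] large [315.45890259  55.82695578]
small 62 [0.5493 0.1201 0.0298] 0.0018
middle 57 [0.5358 0.1282 0.0426] 0.0014
large 47 [0.5459 0.1222 0.0511] 0.0014
orange top [([135.0, 210.0], 24), ([138.0, 221.0], 21), ([152.0, 224.0], 22), ([137.0, 229.0], 20), ([125.0, 235.0], 21), ([149.0, 234.0], 20), ([141.0, 237.0], 23)]
```

Run:
```python
from meas import *
from plan import Ro
w,s=pickle.load(open('w5.pkl','rb'))
# wrist frame as a world camera, so the same handle fit applies
R=Ro.from_euler('xyz',s['tool_rot']);T=w['tool_from_camera']
f=dict(color=w['color'],intrinsics=w['intrinsics'],position=np.array(s['position'])+R.apply(T[:3,3]),orientation=(R*Ro.from_matrix(T[:3,:3])).as_euler('xyz'))
C=np.array([.5433,.1222]);m=((cv2.cvtColor(w['color'],cv2.COLOR_RGB2HSV)[...,1]<60)*255).astype(np.uint8)
for n,az,r0,z in(('small',160,.06,.092),('middle',230,.07,.076),('large',180,.08,.060)):
    out=[]
    for k in np.arange(r0,.13,.002):          # centre and width of the bar at each distance from the axis
        a=np.radians(az);u=np.array([np.cos(a),np.sin(a)]);t=np.array([-u[1],u[0]])
        o=np.arange(-.02,.02,.0005);v=[]
        for x in o:
            p=proj(f,np.r_[C+k*u+x*t,z]);v.append(0<=p[0]<639 and 0<=p[1]<479 and m[int(round(p[1])),int(round(p[0]))]>0)
        v=np.array(v)
        if v.any():out.append((k,o[v].mean()*1e3,v.sum()*.5))
    out=np.array(out);print(n,'first/last',out[[0,-1],0],'offset mm',np.round(out[::5,1],1),'width',np.round(out[::5,2],1))
```

```text
small first/last [0.06  0.118] offset mm [ 4.8 -0.5 -0.2 -0.2 -0.2 -0.7] width [13.   8.5 10.  10.  10.   9. ]
middle first/last [0.07  0.118] offset mm [ 1.3  1.  -0.5  0.8  0.8] width [10.  10.5 11.5 10.  10. ]
large first/last [0.08  0.116] offset mm [1.3 1.5 1.5 2. ] width [10.  10.5  9.5  9.5]
```

The three bars show the right width (10 mm) and tip distance at the nested heights. All seven sweets are in the bowl in the top view.

```bash
python3 -c "
from workcell import job_done
print(job_done())"
```

```text
the job is handed in; nothing more can be done
None
```

The job is handed in, though the result gave no verdict: all seven sweets were counted in the bowl from the top camera, and handle positions and release heights fit the small dipper fully down in the middle one and the middle in the large one.

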